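# Lower an egg into a deep steaming pot with the ladle

### The arm

A 7-joint arm with a two-finger parallel gripper is mounted at the origin on a cart in front of the work surface, level with it; the furniture and walls round the work are solid. World frame = base frame: x ahead of the robot, y to its left, z up, the work surface at z = 0. Lengths are in m, angles in rad, forces in N, time in s.
With the tool pointing down it reaches from about 0.425 to 0.825 m from the base axis. Payload 3.6 kg.
Tool frame: the origin (TCP) lies at the very end of the fingers, on their centre line; the grasp point (between the pads) lies 19 mm behind it; z points along the fingers, y is the line along which they close (so a half turn about z gives the same grasp; the last joint's range is limited). The gripper opens to 93 mm and grips with 3 to 60 N. Pads are 15 mm wide; open, the fingers measure 128 mm over their backs; the gripper's body (75 mm by 188 mm) begins 65 mm behind the grasp point.
Start: joints at [-1.331, 0.615, -0.013, 1.423, 0.008, 1.103, -0.04], TCP at [0.171, 0.627, 0.219] pointing down, gripper open.
Joint ranges: [-3.12, 3.12], [-0.3, 2.06], [-1.34, 1.32], [0.26, 2.42], [-1.36, 4.5], [0.01, 1.98], [-2.84, 2.84]. Speed limits (rad/s): [2.79, 2.79, 3.14, 3.14, 3.14, 3.14, 3.14].

### API

Orientations are given as a rotation vector (axis times angle).
In Python, from rig import read_state, camera, sign_off gives the robot as it stands. The module is installed in compiled form; this text tells all that it offers.
- The arm moves only by the shell command python3 -m handwheel 'ROWS'. ROWS is JSON, a list of rows, each an object with "offset": the shift along the tool's x, y, z in mm, a list of three; "twist": the turn about the tool's z in degrees; "hand": the opening, from -1 (shut) to 1 (fully open). In form: [{"offset": [tx, ty, tz], "twist": twist, "hand": hand}, ...]. A call has 1 to 12 rows; each row is the pose to reach, as a shift and turn from the pose commanded when the call began, along the tool's axes at that moment; what a row does not reach only later rows make up. A row lasts 1/12 s, in which the tool goes at most 41.7 mm and 7.16 degrees, less where a joint would pass 70% of its speed; a pose out of reach is approached as far as the arm can. A call with a gripper value outside its range is refused whole. The fingers move at their own pace and stop on an object; the grip force is fixed at half the most. Time passes only in rows, so rows that repeat a pose let the fingers close. It gives the time, the measured TCP pose, the force, the opening and the grip force at its end, in the units of the state.
- read_state(): the state, without advancing time (a new reading comes with each control period).
- camera(name): name is "scene" or "top" or "wrist"; returns a dict with "pixels" (480x640x3 uint8, blue, green, red), "depth" (480x640 float32, m along the optical axis (not along the pixel's ray), 0 where there is no reading), "fx", "fy", "cx", "cy" (pixels), "R" (3x3) and "t" (3): a world point X has camera coordinates R X + t. Camera axes: x right, y down, z forward; pixel columns grow to the right and rows downward; lengths in m; the calibration is good to about 2 mm. The wrist camera is an equidistant fisheye: a pixel r from the principal point sees the ray r / f radians off the axis. A picture is of the moment at which its call begins.
- sign_off(): hands the job in; it is judged then, once.
The state is a dict: "time": time; "joint_pos": joint angles; "joint_velocities": joint speeds; "joint_efforts": joint torques, N m; "ee_pos": TCP position; "ee_rot": TCP orientation; "contact_force": force on the tool from outside, world axes, zero at the start; "torque": the same for the moment, N m; "finger_gap": opening from 0.0 (shut) to 1.0 (fully open); "gripper_force": force on a finger pad.
Only numpy, scipy, OpenCV 4.12 (cv2) and the standard library are available. Lean on these libraries where they do the work, as an engineer would, in place of code of your own. Each camera call takes 0.05 s, during which the arm holds its last target. There are 200 camera calls.

### The job

Put the egg to steam: lay it in the bowl of the ladle while the ladle stands in its rest, then take the ladle by its handle, lower the egg in it right down to the steaming plate inside the deep pot, and tip it out there so gently that it cannot crack - no drop, no knock, no pressing on the plate. Then stand the empty ladle back in its rest as it was. The plate is clipped in at a height nobody has noted, so feel for it; leave the timer, garlic, lime and shaker where they are.

Things in the scene. Friction and masses are not known exactly. Their poses are not given: they have to be found in the camera images.
- egg: a brown hen's egg, 58 g, 56 mm long and 44 mm across; origin at its narrow end, +z along its length to the blunt end (up at the start). It stands narrow end down in a corner cell of the fibre egg tray and sticks out of the cell from its middle up.
- egg_center (a point): the middle of the egg, 29 mm from its narrow end
- egg_tray: open grey moulded-fibre egg tray, 2 x 3 cells 50 mm apart, 116 x 166 mm, rim 21 mm high (two small peaks between the middle cells reach 31 mm), does not move; origin under its centre. The egg stands at (+25, +50) mm in its frame; the other cells are empty.
- ladle: shallow steel ladle, 150 g, upright in its rest. Origin under the centre of the round bowl's flat foot (36 mm across). Bowl 102 mm across the lip, lip 17.5 mm above the foot, sheet 2.5 mm; the side rises at 17 degrees near the foot, 43 at the lip, so an egg rolls out once the bowl is tipped past about 43 degrees. The handle rises from the lip's +x side and leans 20 degrees outwards (to +x).
- ladle_bowl (a point): centre of the ladle bowl's inner floor
- ladle_grip (a point): middle of the ladle's black grip, at (100, 0, 148) mm in its frame; the grip is 82 mm long along the leaning handle, 15 mm wide along the ladle's y, 22 mm deep; grasp it with the fingers closing along y. Handle: from (50, 0, 12) to (114, 0, 187) mm; below the grip a strip 14 mm wide (y), 7 mm thick.
- ladle_rest: white stoneware ladle rest with a wire fork, fixed; origin under the centre of its round dish; the ladle stands in it with the same yaw. Dish floor 6 mm above the worktop, edge 12 mm, 132 mm across. The ladle's handle leans on the fork's cross wire at (81, 0, 81) mm, between two flared prongs 21 mm apart (inside) that keep it from swinging sideways.
- rest_dish (a point): centre of the rest's dish floor, where the middle of the ladle's foot stands at the start
- pot: deep round steel pot, fixed, 220 mm outside, 150 mm high, inner radius 106 mm, loop handles on its +x and -x sides (to 147 mm from the axis, at 127 mm height); origin under its centre. A perforated steaming plate as wide as the pot is clipped in it; its top lies somewhere between 60 and 115 mm below the rim, differently each time.
- pot_rim (a point): centre of the pot's mouth, 150 mm above the worktop
- kitchen_timer: round wind-up kitchen timer, 66 mm across, 55 mm high; bystander, origin under its centre
- garlic: garlic bulb, 50 mm; bystander, origin under its centre
- lime: green lime, 52 x 45 mm; bystander, origin under its centre
- shaker: small shaker, 44 mm across, 90 mm high; bystander, origin under its centre

How it is judged:
On the way, in this order (a step that is already met when the one before it is completed fails the run):
1. the egg lies free in the bowl of the ladle, which still stands in its rest (distance between egg_center and ladle_bowl below 0.045 m and contact force between egg and ladle above 0.1 N and contact force between the fingers and egg below 0.05 N and distance between rest_dish and ladle below 0.02 m), for 0.2 s.
2. the ladle carries the egg down inside the pot, below the rim (horizontal distance between egg_center and pot_rim below 0.1 m and z of egg_center in the frame of pot_rim below -0.015 m and distance between egg_center and ladle_bowl below 0.06 m and contact force between egg and ladle above 0.1 N and contact force between the fingers and egg below 0.05 N), for 0.2 s.
At the end, for the whole second after the job is handed in: The egg lies still on the steaming plate inside the pot, its middle at least 25 mm below the rim and clear of the ladle; the ladle stands still in its rest as at the start (foot within 20 mm of where it stood, upright within 0.12 rad, handle in the fork within 0.2 rad) (horizontal distance between egg_center and pot_rim below 0.1 m and z of egg_center in the frame of pot_rim below -0.025 m and contact force between egg and pot above 0.1 N and contact force between egg and ladle below 0.02 N and linear speed of egg below 0.03 m/s and distance between ladle and rest_dish below 0.02 m and angle between ladle's own z axis and vertical below 0.12 rad and angle between the x axis of ladle and the x axis of ladle_rest, either way round below 0.2 rad and linear speed of ladle below 0.02 m/s); the robot touches nothing.
It fails at once if the egg is knocked or dropped into the pot: more than 15 N between it and the pot or its plate (a fall of about 15 mm) (contact force between egg and pot above 15 N).
It fails at once if the egg is dropped on or pressed hard into the ladle or its rest: more than 25 N (contact force between egg and ladle above 25 N or contact force between egg and ladle_rest above 25 N).
It fails at once if the ladle is pressed on the pot or plate with more than 30 N (contact force between ladle and pot above 30 N).
It fails at once if a bystander is moved more than 30 mm (distance of any of kitchen_timer, garlic, lime, shaker from where it was at the start of the episode above 0.03 m).
It also fails if it takes over 72 s, if anything falls off the work surface, if the arm or the gripper's body presses on something with over 40 N, if the wrist force passes 120 N, or if a joint passes its speed limit or range.

## Working session

There is one attempt and no reset: what is moved stays moved. The work goes in short steps, Python scripts to look and compute and a shell command to move; the robot and the scene stay as the last step left them, time stands still between calls to the robot, and variables do not carry over. Pictures are saved under pics/ and viewed, at most 10 in all, crops included, and the job is handed in when it is done.

```bash
mkdir -p pics
python3 - <<'E'
from rig import *
import cv2,numpy as np
np.set_printoptions(precision=4,suppress=True)
s=read_state()
for k,v in s.items(): print(k,np.round(v,4))
for n in("scene","top"):
    c=camera(n); np.savez(f"pics/{n}0.npz",**c); cv2.imwrite(f"pics/{n}0.png",c["pixels"])
    print(n,c["fx"],c["fy"],c["cx"],c["cy"],c["R"],c["t"],-np.array(c["R"]).T@c["t"])
E
```

```text
time 0.0
joint_pos [-1.3315  0.6159 -0.0126  1.4249  0.0081  1.1034 -0.0404]
joint_velocities [-0.0001  0.0014 -0.0014  0.0007  0.0004 -0.0007  0.0016]
joint_efforts [  0.0001 -45.8941   0.2091 -16.5745  -0.0611   0.0204   0.0002]
ee_pos [0.1705 0.6264 0.2175]
ee_rot [-0.4161 -3.1135  0.0039]
contact_force [0.508  0.0937 0.1233]
torque [-0.0583  0.0464  0.0329]
gripper_force 0.0
finger_gap 1.0002
scene 499.3130970109269 499.3130970109269 323.02163190538124 239.8391999751455 [[ 0.8057 -0.5921 -0.0153]
 [-0.4238 -0.5583 -0.7132]
 [ 0.4138  0.5811 -0.7008]] [-0.3859  0.3435  1.2592] [-0.0645 -0.7685  1.1216]
top 502.7999313728277 502.7999313728277 319.0943676900141 240.8824137998047 [[ 0.0028 -1.     -0.0035]
 [-0.9987 -0.0027 -0.0517]
 [ 0.0517  0.0036 -0.9987]] [0.0464 0.5139 1.1702] [0.4526 0.0435 1.1953]
```

View pics/top0.png

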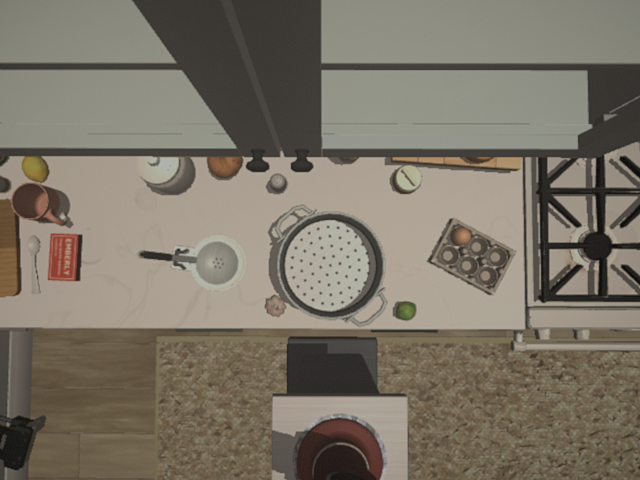

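View pics/scene0.png

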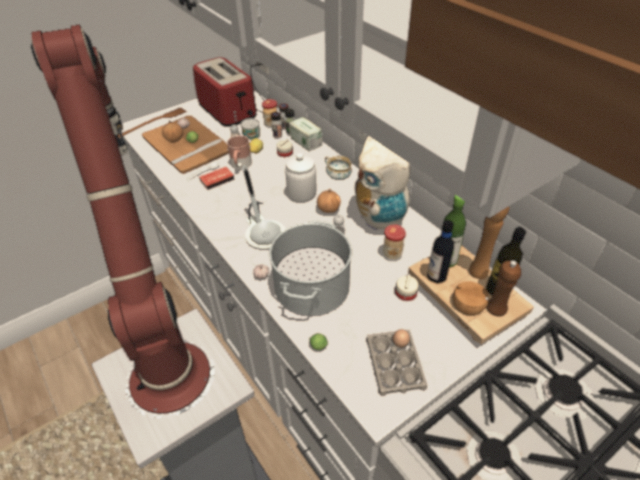

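The top view shows the egg at (461,236) in the tray (473,257), the pot at (331,265), and the ladle bowl at (217,262) with its handle to the left. The lime is at (404,310), garlic (275,305), shaker (278,183) and timer (407,179). The scene view confirms this.

```bash
cat > h.py <<'E'
import numpy as np,cv2
from scipy.spatial.transform import Rotation as Ro
np.set_printoptions(precision=4,suppress=True)
def load(n): return dict(np.load(f"pics/{n}.npz"))
def pts(c):  # world point per pixel from depth (pinhole)
    v,u=np.mgrid[:480,:640]; d=c["depth"]
    P=np.stack([(u-c["cx"])/c["fx"]*d,(v-c["cy"])/c["fy"]*d,d],-1)
    return (P-c["t"])@c["R"]
def ray(c,u,v,z):
    r=np.array([(u-c["cx"])/c["fx"],(v-c["cy"])/c["fy"],1])@c["R"]; o=-c["R"].T@c["t"]
    return o+r*(z-o[2])/r[2]
def fitcirc(p):
    A=np.c_[2*p,np.ones(len(p))]; x=np.linalg.lstsq(A,(p**2).sum(1),rcond=None)[0]
    return x[:2],np.sqrt(x[2]+x[0]**2+x[1]**2)
E
python3 - <<'E'
from h import *
for n in("top0","scene0"):
    c=load(n);W=pts(c);px=c["pixels"]; ok=c["depth"]>0
    hsv=cv2.cvtColor(px,cv2.COLOR_BGR2HSV)
    print(n,"valid",ok.mean())
    X,Y,Z=W[...,0],W[...,1],W[...,2]
    tab=ok&(X>.3)&(X<.6)&(abs(Z)<.01); print("table z",np.median(Z[tab]),Z[tab].std())
    # pot rim: top height points in region
    reg=ok&(X>.25)&(X<.62)&(abs(Y)<.2)
    rim=reg&(abs(Z-.150)<.006)
    ctr=np.median(W[rim],0)[:2]
    for _ in range(4):
        p=W[rim][:,:2]; r=np.hypot(*(p-ctr).T); p=p[(r>.09)&(r<.12)]; ctr,rr=fitcirc(p)
    print("pot",ctr,rr,len(p),"zmax",np.percentile(Z[rim],99))
    pl=reg&(np.hypot(X-ctr[0],Y-ctr[1])<.085); print("plate z",np.percentile(Z[pl],[5,25,50,75,95]))
    # egg: brown in tray region
    tr=ok&(X>.3)&(X<.6)&(Y<-.17)&(Y>-.45)
    egg=tr&(hsv[...,1]>70)&(hsv[...,0]<20)&(Z>.02)&(Z<.08)
    n_,lab,st,ce=cv2.connectedComponentsWithStats(egg.astype(np.uint8)); 
    for i in range(1,n_):
        if st[i,4]>20: m=lab==i; print("egg",st[i],ce[i],np.median(W[m],0),"zmax",np.percentile(Z[m],98), W[m].min(0),W[m].max(0))
    t=tr&(Z>.015)&(Z<.026)&~egg; 
    if t.sum()>5: print("tray",cv2.minAreaRect(W[t][:,:2].astype(np.float32)*1000),"zmed",np.median(Z[t]),t.sum())
E
```

```text
top0 valid 0.9958723958333333
table z 0.00022330392125789807 0.002972872686008737
pot [0.4577 0.0226] 0.10901840135707544 993 zmax 0.15572186717003836
plate z [0.0557 0.0579 0.0594 0.0608 0.0629]
egg [452 227  19  19 279] [461.1075 235.7419] [ 0.5238 -0.2752  0.0531] zmax 0.0619903892877161 [ 0.5045 -0.2979  0.0224] [ 0.5448 -0.2585  0.0643]
tray ((429.7619934082031, -284.8782958984375), (168.24774169921875, 231.67214965820312), 62.04649353027344) zmed 0.02068983413992149 1672
scene0 valid 0.9961458333333333
table z 0.0009547948029707676 0.0033024440989655396
pot [0.4561 0.022 ] 0.10911998119048524 572 zmax 0.15570559353896837
plate z [0.0562 0.0584 0.06   0.0615 0.0637]
egg [393 330  17  17 232] [401.0129 337.8103] [ 0.5152 -0.2867  0.0491] zmax 0.061657612173622006 [ 0.5027 -0.3018  0.0203] [ 0.5416 -0.263   0.0637]
tray ((419.7742004394531, -282.01190185546875), (171.66683959960938, 249.51104736328125), 61.92194366455078) zmed 0.02074779020651023 1303
```

```bash
python3 - <<'E'
from h import *
for n in("top0","scene0"):
    c=load(n);W=pts(c);px=c["pixels"]; ok=c["depth"]>0
    X,Y,Z=W[...,0],W[...,1],W[...,2]
    # ladle/dish: dish points, bowl, handle
    reg=ok&(X>.28)&(X<.6)&(Y>.13)&(Y<.50)
    gray=px.max(-1)
    print(n)
    h=reg&(Z>.03)&(Z<.25)&(Y<.47)&(X<.5)
    for lo in np.arange(.03,.21,.02):
        m=h&(Z>=lo)&(Z<lo+.02)
        if m.sum()>2: print("z",round(lo+.01,3),np.median(W[m],0),m.sum(),W[m].min(0),W[m].max(0))
    dk=reg&(gray<70)&(Z>.08); print("dark grip",np.median(W[dk],0),dk.sum(),np.percentile(W[dk],[3,97],0).ravel())
    m=reg&(Z>.006)&(Z<.03)&(Y<.42); 
    print("dish/bowl bbox",np.percentile(W[m],[1,99],0).ravel(),m.sum())
s=cv2.imread("pics/top0.png")[210:310,130:260]; cv2.imwrite("pics/ladle.png",cv2.resize(s,None,fx=6,fy=6,interpolation=2))
E
python3 -c "
from h import *
print(Ro.from_rotvec([-.4161,-3.1135,.0039]).as_matrix())"
```

```text
top0
z 0.04 [0.3654 0.1506 0.0358] 253 [0.3417 0.1301 0.03  ] [0.4955 0.3768 0.0498]
z 0.06 [0.4696 0.3472 0.0594] 43 [0.3639 0.1378 0.0505] [0.4922 0.3746 0.0697]
z 0.08 [0.4716 0.3563 0.0846] 84 [0.4471 0.343  0.07  ] [0.4891 0.3702 0.0898]
z 0.1 [0.4733 0.3575 0.0929] 75 [0.4493 0.3358 0.0901] [0.4933 0.3663 0.1083]
z 0.12 [0.474  0.3647 0.125 ] 24 [0.4664 0.3619 0.1101] [0.4815 0.3686 0.1293]
z 0.14 [0.4725 0.3688 0.1433] 60 [0.4314 0.1304 0.1302] [0.4854 0.3776 0.15  ]
z 0.16 [0.4722 0.3725 0.1548] 95 [0.4294 0.1301 0.1501] [0.4874 0.3894 0.1697]
z 0.18 [0.4758 0.3846 0.1815] 51 [0.4695 0.3798 0.1706] [0.4855 0.404  0.1895]
z 0.2 [0.4773 0.3972 0.1947] 76 [0.4711 0.3859 0.1901] [0.4852 0.4042 0.2079]
dark grip [0.4784 0.3673 0.1841] 322 [0.4581 0.1304 0.0866 0.5953 0.3977 0.5428]
dish/bowl bbox [0.3447 0.1422 0.0061 0.5272 0.3865 0.0289] 2552
scene0
z 0.04 [0.3638 0.1476 0.0369] 144 [0.3389 0.1307 0.03  ] [0.4906 0.3809 0.0499]
z 0.06 [0.4669 0.3474 0.0615] 61 [0.3617 0.13   0.0502] [0.4915 0.3748 0.0699]
z 0.08 [0.4669 0.3547 0.0813] 71 [0.4348 0.1301 0.0706] [0.4871 0.3729 0.09  ]
z 0.1 [0.4694 0.3434 0.097 ] 68 [0.4288 0.13   0.0902] [0.4922 0.3744 0.1099]
z 0.12 [0.4665 0.1327 0.1206] 56 [0.4381 0.1301 0.1101] [0.4867 0.3798 0.1295]
z 0.14 [0.4687 0.3653 0.1407] 68 [0.4295 0.13   0.1311] [0.483  0.3874 0.1498]
z 0.16 [0.4695 0.3767 0.1577] 47 [0.4382 0.1301 0.1502] [0.4801 0.3974 0.1691]
z 0.18 [0.4734 0.3858 0.18  ] 40 [0.4653 0.3761 0.17  ] [0.4847 0.4047 0.1899]
z 0.2 [0.4762 0.3971 0.1961] 27 [0.4683 0.386  0.1913] [0.4864 0.4094 0.2077]
dark grip [0.4716 0.3761 0.173 ] 70 [0.4653 0.1304 0.1297 0.583  0.3914 0.5387]
dish/bowl bbox [0.3372 0.1318 0.0061 0.5466 0.3979 0.0294] 936
[[-0.9649  0.2626 -0.0007]
 [ 0.2626  0.9649 -0.0024]
 [ 0.0001 -0.0025 -1.    ]]
```

Run:
```python
from h import *
C={n:load(n) for n in("top0","scene0")}
# egg by colour blob only, two-view triangulation
rays=[]
for n,(u0,v0) in(("top0",(461,236)),("scene0",(401,338))):
    c=C[n];px=c["pixels"].astype(int); hsv=cv2.cvtColor(c["pixels"],cv2.COLOR_BGR2HSV)
    m=((px[...,2]-px[...,0])>35).astype(np.uint8); k=np.zeros_like(m); k[v0-20:v0+20,u0-20:u0+20]=1; m&=k
    _,lab,st,ce=cv2.connectedComponentsWithStats(m); i=1+st[1:,4].argmax(); print(n,st[i],ce[i])
    u,v=ce[i]; rays.append((-c["R"].T@c["t"],np.array([(u-c["cx"])/c["fx"],(v-c["cy"])/c["fy"],1])@c["R"]))
    print(" ray z=.035",ray(c,u,v,.035),"z=.045",ray(c,u,v,.045))
(o1,d1),(o2,d2)=rays; A=np.c_[d1,-d2]; s=np.linalg.lstsq(A,o2-o1,rcond=None)[0]
print("egg tri",o1+d1*s[0],o2+d2*s[1])
for n,c in C.items():
    W=pts(c);X,Y,Z=W[...,0],W[...,1],W[...,2]; ok=c["depth"]>0
    t=ok&(X>.36)&(X<.6)&(Y<-.2)&(Y>-.42)&(Z>.012)&(Z<.026)
    m=cv2.morphologyEx(t.astype(np.uint8),cv2.MORPH_OPEN,np.ones((2,2))); _,lab,st,ce=cv2.connectedComponentsWithStats(m); i=1+st[1:,4].argmax()
    (cx,cy),(w,h),a=cv2.minAreaRect(W[lab==i][:,:2].astype(np.float32)*1000); print(n,"tray",cx,cy,w,h,a)
    for zl,zh,rl,rh,nm in((.007,.017,.054,.070,"dish"),(.0185,.029,.042,.056,"lip")):
        ctr=np.array([.465,.252])
        for _ in range(8):
            r=np.hypot(X-ctr[0],Y-ctr[1]); mm=ok&(Z>zl)&(Z<zh)&(r>rl)&(r<rh); ctr,rr=fitcirc(W[mm][:,:2])
        print(n,nm,ctr,rr,mm.sum())
    r=np.hypot(X-ctr[0],Y-ctr[1]); print("floor z",np.median(Z[ok&(r<.015)]))
    # white dish outline via rays: bright blob
# dish outline by brightness in top
c=C["top0"]; g=c["pixels"].min(-1); print("gray row 262:",g[262,185:250], "col 222",g[228:298,222])
```

```text
top0 [455 228  16  17 222] [462.3063 235.7838]
 ray z=.035 [ 0.5253 -0.283   0.035 ] z=.045 [ 0.5247 -0.2802  0.045 ]
scene0 [393 329  18  18 256] [401.3008 337.1758]
 ray z=.035 [ 0.5257 -0.2789  0.035 ] z=.045 [ 0.5203 -0.2834  0.045 ]
egg tri [ 0.525  -0.2818  0.0394] [ 0.5235 -0.2808  0.039 ]
top0 tray 496.634033203125 -193.54281616210938 454.7740783691406 160.5597686767578 81.07144165039062
top0 dish [0.463  0.2651] 0.060004113747006226 275
top0 lip [0.4627 0.2858] 0.04676708158372608 410
floor z 0.008807340936679908
scene0 tray 272.5151062011719 -531.7802734375 808.65576171875 156.6225128173828 46.04839324951172
scene0 dish [0.4607 0.2611] 0.06121174356695449 101
scene0 lip [0.4616 0.2869] 0.0467033783905199 138
floor z 0.009879922198200372
gray row 262: [149 148 148 129  91  85  85  85  85  87  93 109 124 127 126 128 132 134
 132 134 142 145 149 152 157 159 161 140 102 117 145 137 119 107 127 139
 136 128 125 132 130 127 124 125 122 121 120 117 113 115 111 110 121 147
 165 165 163 154 150 154 160 154 148 148 149] col 222 [147 147 147 145 147 145 145 158 161 158 158 164 169 165 139 116 113 115
 116 118 120 123 122 125 126 128 130 129 129 130 125 122 128 134 128 104
 102 124 132 132 130 128 128 126 126 125 125 124 123 121 118 117 118 115
 113 133 159 166 162 158 151 158 159 153 148 148 150 149 149 148]
```

View pics/ladle.png

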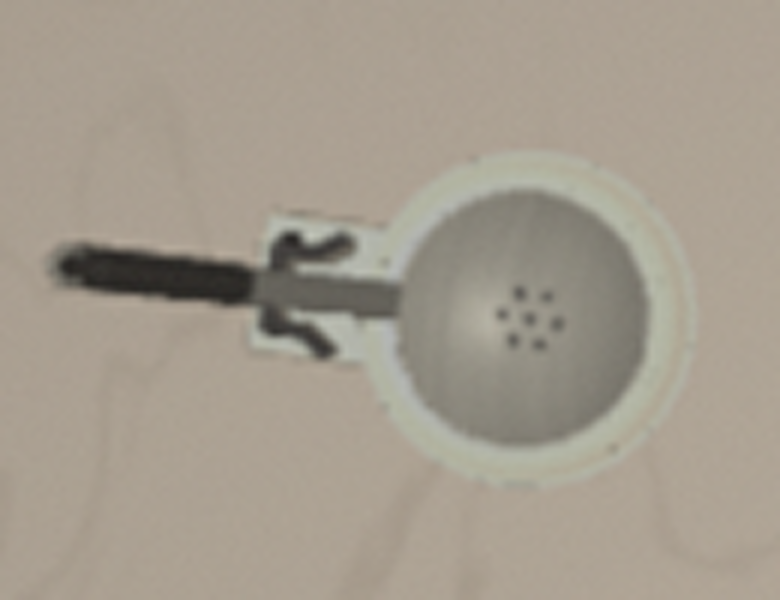

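The crop shows the dish circle centred at crop (527,320), the lip at (523,317), the floor holes at (530,320), and the handle from (395,297) to its top end at (68,265).

Run:
```python
from h import *
c=load("top0")
f=lambda a,b,z:ray(c,130+a/6-.42,210+b/6-.42,z)
D=f(527,319.5,.012);L=f(523.5,317,.0235);F=f(530,320,.0085);G0=f(255,284,.10);G=f(68,265,.193)
for n,p in zip("dish lip floor gripbot tip".split(),(D,L,F,G0,G)): print(n,p)
for a in(L,F):
    d=G-a; print("yaw",np.degrees(np.arctan2(d[1],d[0])),"len",np.hypot(d[0],d[1]))
# rim points of tray: look at top view hsv by brown-grey: use 3D with tight box about the tray
for n in("top0","scene0"):
    c=load(n);W=pts(c);X,Y,Z=W[...,0],W[...,1],W[...,2]
    e=np.array([.524,-.281])
    m=(np.hypot(X-.487,Y+.307)<.12)&(Z>.012)&(Z<.026)
    p=W[m][:,:2]; q=np.percentile(p,[2,98],0).ravel()
    (cx,cy),(w,h),a=cv2.minAreaRect(p.astype(np.float32)*1000); print(n,"tray",cx,cy,w,h,a,m.sum())
```

```text
dish [0.4615 0.2869 0.012 ]
lip [0.4624 0.286  0.0235]
floor [0.4613 0.2865 0.0085]
gripbot [0.4734 0.3679 0.1   ]
tip [0.4778 0.4028 0.193 ]
yaw 82.46666292717923 len 0.11782305272453007
yaw 81.92644661058746 len 0.11744140112623898
top0 tray 480.5849609375 -311.6204833984375 168.78125 118.68144989013672 61.549068450927734 1924
scene0 tray 478.23651123046875 -312.7993469238281 171.6375732421875 118.17300415039062 61.5233039855957 1478
```

```bash
cat > go.py <<'E'
import sys; from h import *; from rig import read_state
# usage: go.py x,y,z,yaw ...   (mm, deg of tool y axis, mod 180)
s=read_state(); p=np.array(s["ee_pos"])*1e3; R=Ro.from_rotvec(s["ee_rot"]).as_matrix()
psi=np.degrees(np.arctan2(R[1,1],R[0,1])); print("t",round(s["time"],2),"at",p.round(1),"yaw",psi.round(2),"gap",round(s["finger_gap"],3),"F",np.round(s["contact_force"],1),"tilt",np.degrees(np.arccos(-R[2,2])).round(2))
for a in sys.argv[1:]:
    x=[float(v) for v in a.split(",")]
    print(a,"offset",(R.T@(np.array(x[:3])-p)).round(1), "twist",round((psi-x[3]+90)%180-90,1) if len(x)>3 else "", "world twist full",round(psi-x[3],1) if len(x)>3 else "")
E
python3 go.py 450,150,260,23 524.5,-281,200,-28.5 524.5,-281,60,-28.5
```

```text
t 0.1 at [170.5 626.5 217.6] yaw 74.78 gap 0.997 F [-0.3 -0.8 -0.2] tilt 0.13
450,150,260,23 offset [-394.8 -386.5  -41.5] twist 51.8 world twist full 51.8
524.5,-281,200,-28.5 offset [-579.8 -782.7   19.4] twist -76.7 world twist full 103.3
524.5,-281,60,-28.5 offset [-579.8 -782.4  159.4] twist -76.7 world twist full 103.3
```

```bash
python3 -m handwheel '[{"offset":[0,0,-41],"twist":0,"hand":1},{"offset":[-395,-386,-41],"twist":52,"hand":1},{"offset":[-395,-386,-41],"twist":52,"hand":1},{"offset":[-395,-386,-41],"twist":52,"hand":1},{"offset":[-395,-386,-41],"twist":52,"hand":1},{"offset":[-395,-386,-41],"twist":52,"hand":1},{"offset":[-395,-386,-41],"twist":52,"hand":1},{"offset":[-395,-386,-41],"twist":52,"hand":1},{"offset":[-395,-386,-41],"twist":52,"hand":1},{"offset":[-395,-386,-41],"twist":52,"hand":1},{"offset":[-395,-386,-41],"twist":52,"hand":1},{"offset":[-395,-386,-41],"twist":52,"hand":1}]'; python3 go.py 524.5,-281,200,-28.5 524.5,-281,100,-28.5
```

```text
time: 1.1
ee_pos: [0.4032, 0.2301, 0.2595]
ee_rot: [-1.738, -2.616, 0.001]
contact_force: [0.1, -0.7, -0.2]
finger_gap: 0.999
gripper_force: 0.0
t 1.1 at [403.2 230.1 259.5] yaw 22.8 gap 0.999 F [ 0.1 -0.7 -0.2] tilt 0.03
524.5,-281,200,-28.5 offset [-518.2  -86.2   59.5] twist 51.3 world twist full 51.3
524.5,-281,100,-28.5 offset [-518.2  -86.1  159.5] twist 51.3 world twist full 51.3
```

```bash
python3 -m handwheel '[{"offset":[-518,-86,59],"twist":51,"hand":1},{"offset":[-518,-86,59],"twist":51,"hand":1},{"offset":[-518,-86,59],"twist":51,"hand":1},{"offset":[-518,-86,59],"twist":51,"hand":1},{"offset":[-518,-86,59],"twist":51,"hand":1},{"offset":[-518,-86,59],"twist":51,"hand":1},{"offset":[-518,-86,59],"twist":51,"hand":1},{"offset":[-518,-86,59],"twist":51,"hand":1},{"offset":[-518,-86,59],"twist":51,"hand":1},{"offset":[-518,-86,59],"twist":51,"hand":1},{"offset":[-518,-86,59],"twist":51,"hand":1},{"offset":[-518,-86,59],"twist":51,"hand":1}]'; python3 go.py 524.5,-281,100,-28.5 524.5,-281,26,-28.5
```

```text
time: 2.1
ee_pos: [0.5176, -0.2531, 0.2031]
ee_rot: [-2.695, -1.612, 0.0]
contact_force: [0.9, 0.8, 1.0]
finger_gap: 0.998
gripper_force: 0.0
t 2.1 at [ 517.6 -253.1  203.1] yaw -28.21 gap 0.998 F [0.9 0.8 1. ] tilt 0.07
524.5,-281,100,-28.5 offset [-21.4  19.4 103. ] twist 0.3 world twist full 0.3
524.5,-281,26,-28.5 offset [-21.4  19.5 177. ] twist 0.3 world twist full 0.3
```

```bash
python3 -m handwheel '[{"offset":[0,0,40],"twist":0,"hand":1},{"offset":[0,0,80],"twist":0,"hand":1},{"offset":[0,0,80],"twist":0,"hand":1},{"offset":[0,0,80],"twist":0,"hand":1}]'; python3 go.py 524.5,-281,70,-28.5 524.5,-281,26,-28.5
python3 - <<'E'
from h import *; from rig import camera
c=camera("wrist"); cv2.imwrite("pics/w1.png",c["pixels"])
E
```

```text
time: 2.43
ee_pos: [0.5162, -0.2503, 0.1221]
ee_rot: [-2.692, -1.61, 0.005]
contact_force: [0.5, -0.9, 0.6]
finger_gap: 1.0
gripper_force: 0.0
t 2.43 at [ 516.2 -250.3  122.1] yaw -28.22 gap 1.0 F [ 0.5 -0.9  0.6] tilt 0.34
524.5,-281,70,-28.5 offset [-23.1  22.1  52. ] twist 0.3 world twist full 0.3
524.5,-281,26,-28.5 offset [-23.1  22.4  96. ] twist 0.3 world twist full 0.3
```

View pics/w1.png

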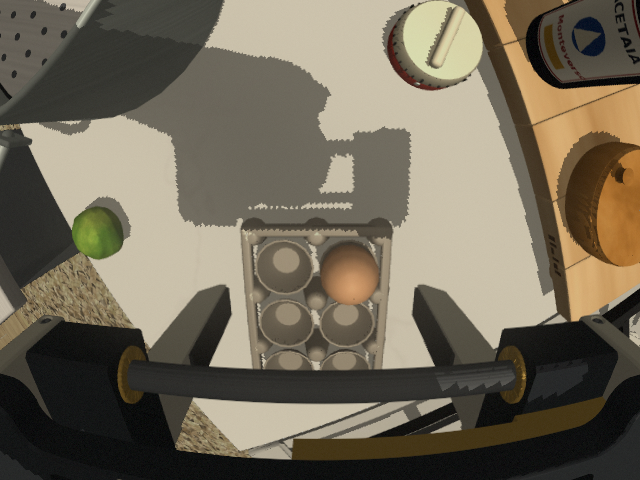

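The wrist view shows the egg at (350,275) in the far right tray cell, with the fingertips at about (225,300) and (418,300). The egg is right of their centre line, which matches the computed +22 mm y shift.

```bash
python3 -m handwheel '[{"offset":[-23,22.3,0],"twist":0,"hand":1},{"offset":[-23,22.3,20],"twist":0,"hand":1},{"offset":[-23,22.3,40],"twist":0,"hand":1},{"offset":[-23,22.3,40],"twist":0,"hand":1},{"offset":[-23,22.3,40],"twist":0,"hand":1}]'; python3 go.py 524.5,-281,26,-28.5
python3 - <<'E'
from h import *; from rig import camera,read_state
c=camera("wrist"); p=c["pixels"].astype(int); m=((p[...,2]-p[...,0])>45).astype(np.uint8); m[:150]=0;m[360:]=0;m[:,:250]=0;m[:,450:]=0
_,lab,st,ce=cv2.connectedComponentsWithStats(m);i=1+st[1:,4].argmax();u,v=ce[i];print(st[i],ce[i])
# equidistant ray to plane z=.037
d=np.array([u-c["cx"],v-c["cy"]]);r=np.hypot(*d);th=r/c["fx"];b=np.r_[d/r*np.sin(th),np.cos(th)]@c["R"];o=-c["R"].T@c["t"]
print("cam",o,"egg",o+b*(.037-o[2])/b[2])
E
```

```text
time: 2.9
ee_pos: [0.5273, -0.282, 0.0856]
ee_rot: [2.694, 1.614, 0.002]
contact_force: [0.2, 0.8, 0.7]
finger_gap: 1.001
gripper_force: 0.0
t 2.9 at [ 527.3 -282.    85.6] yaw -28.16 gap 1.001 F [0.2 0.8 0.7] tilt 0.11
524.5,-281,26,-28.5 offset [-0.5 -3.1 59.6] twist 0.3 world twist full 0.3
[ 285  235   63   65 2755] [313.7768 269.7673]
cam [ 0.5668 -0.2082  0.252 ] egg [ 0.5224 -0.2817  0.037 ]
```

```bash
python3 -m handwheel '[{"offset":[-0.5,-4,25],"twist":0,"hand":1},{"offset":[-0.5,-4,45],"twist":0,"hand":1},{"offset":[-0.5,-4,59],"twist":0,"hand":1},{"offset":[-0.5,-4,59],"twist":0,"hand":1},{"offset":[-0.5,-4,59],"twist":0,"hand":0.2},{"offset":[-0.5,-4,59],"twist":0,"hand":0.0},{"offset":[-0.5,-4,59],"twist":0,"hand":-0.2},{"offset":[-0.5,-4,59],"twist":0,"hand":-0.3},{"offset":[-0.5,-4,59],"twist":0,"hand":-0.3},{"offset":[-0.5,-4,59],"twist":0,"hand":-0.3}]'; python3 go.py
```

```text
time: 3.78
ee_pos: [0.5229, -0.281, 0.0254]
ee_rot: [2.695, 1.612, 0.001]
contact_force: [-0.2, 0.2, 0.8]
finger_gap: 0.619
gripper_force: 0.0
t 3.78 at [ 522.9 -281.    25.4] yaw -28.22 gap 0.619 F [-0.2  0.2  0.8] tilt 0.05
```

```bash
python3 -m handwheel '[{"offset":[0,0,0],"twist":0,"hand":-0.3},{"offset":[0,0,0],"twist":0,"hand":-0.3},{"offset":[0,0,0],"twist":0,"hand":-0.3},{"offset":[0,0,0],"twist":0,"hand":-0.3}]'; python3 go.py
```

```text
time: 4.12
ee_pos: [0.5226, -0.2809, 0.0249]
ee_rot: [2.696, 1.613, -0.0]
contact_force: [-0.7, -0.5, 0.7]
finger_gap: 0.459
gripper_force: 30.0
t 4.12 at [ 522.6 -280.9   24.9] yaw -28.23 gap 0.459 F [-0.7 -0.5  0.7] tilt 0.01
```

```bash
python3 -m handwheel '[{"offset":[0,0,-15],"twist":0,"hand":-0.3},{"offset":[0,0,-50],"twist":0,"hand":-0.3},{"offset":[0,0,-90],"twist":0,"hand":-0.3},{"offset":[0,0,-130],"twist":0,"hand":-0.3},{"offset":[0,0,-170],"twist":0,"hand":-0.3},{"offset":[0,0,-205],"twist":0,"hand":-0.3},{"offset":[0,0,-205],"twist":0,"hand":-0.3},{"offset":[0,0,-205],"twist":0,"hand":-0.3}]'; python3 go.py 462,286.5,170,-7.8
```

```text
time: 4.78
ee_pos: [0.5233, -0.2816, 0.2319]
ee_rot: [2.693, 1.611, 0.004]
contact_force: [0.4, -0.1, -0.8]
finger_gap: 0.461
gripper_force: 30.0
t 4.78 at [ 523.3 -281.6  231.9] yaw -28.23 gap 0.461 F [ 0.4 -0.1 -0.8] tilt 0.26
462,286.5,170,-7.8 offset [ 471.5 -323.    60.6] twist -20.4 world twist full -20.4
```

```bash
python3 -m handwheel '[{"offset":[20,-14,0],"twist":-2,"hand":-0.3},{"offset":[50,-35,0],"twist":-6,"hand":-0.3},{"offset":[471,-323,0],"twist":-20.4,"hand":-0.3},{"offset":[471,-323,0],"twist":-20.4,"hand":-0.3},{"offset":[471,-323,0],"twist":-20.4,"hand":-0.3},{"offset":[471,-323,0],"twist":-20.4,"hand":-0.3},{"offset":[471,-323,0],"twist":-20.4,"hand":-0.3},{"offset":[471,-323,0],"twist":-20.4,"hand":-0.3},{"offset":[471,-323,0],"twist":-20.4,"hand":-0.3},{"offset":[471,-323,0],"twist":-20.4,"hand":-0.3},{"offset":[471,-323,0],"twist":-20.4,"hand":-0.3},{"offset":[471,-323,0],"twist":-20.4,"hand":-0.3}]' >/dev/null; python3 -m handwheel '[{"offset":[0,0,0],"twist":0,"hand":-0.3},{"offset":[0,0,0],"twist":0,"hand":-0.3}]'; python3 go.py 462,286.5,170,-7.8
```

```text
time: 5.95
ee_pos: [0.4684, 0.1971, 0.2274]
ee_rot: [-2.359, -2.072, 0.007]
contact_force: [-0.6, -1.0, -0.8]
finger_gap: 0.46
gripper_force: 30.0
t 5.95 at [468.4 197.1 227.4] yaw -7.4 gap 0.46 F [-0.6 -1.  -0.8] tilt 0.29
462,286.5,170,-7.8 offset [ 87.9 -17.6  57.3] twist 0.4 world twist full 0.4
```

```bash
python3 -m handwheel '[{"offset":[30,-6,0],"twist":0.4,"hand":-0.3},{"offset":[65,-13,0],"twist":0.4,"hand":-0.3},{"offset":[88,-17.6,0],"twist":0.4,"hand":-0.3},{"offset":[88,-17.6,30],"twist":0.4,"hand":-0.3},{"offset":[88,-17.6,70],"twist":0.4,"hand":-0.3},{"offset":[88,-17.6,105],"twist":0.4,"hand":-0.3},{"offset":[88,-17.6,135],"twist":0.4,"hand":-0.3},{"offset":[88,-17.6,135],"twist":0.4,"hand":-0.3},{"offset":[88,-17.6,135],"twist":0.4,"hand":-0.3}]'; python3 go.py 462,286.5,30,-7.8;  python3 - <<'E'
from h import *; from rig import camera,read_state
c=camera("wrist"); cv2.imwrite("pics/w2.png",c["pixels"])
E
```

```text
time: 6.7
ee_pos: [0.4645, 0.281, 0.0932]
ee_rot: [2.378, 2.053, -0.009]
contact_force: [1.2, -0.2, 0.1]
finger_gap: 0.461
gripper_force: 30.0
t 6.7 at [464.5 281.   93.2] yaw -8.39 gap 0.461 F [ 1.2 -0.2  0.1] tilt 0.33
462,286.5,30,-7.8 offset [ 5.4 -3.1 63.2] twist -0.6 world twist full -0.6
```

View pics/w2.png

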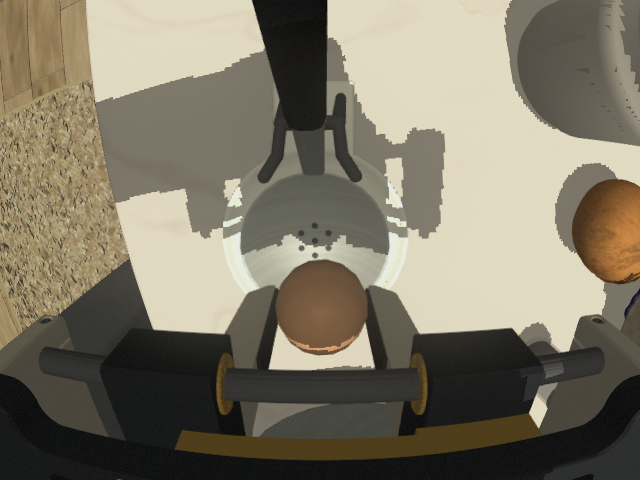

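The wrist view shows the egg gripped at (321,307), the ladle floor holes around (314,240), and the fork prongs either side of the handle at (270,150) and (350,150).

Run:
```python
from h import *; from rig import camera
c=camera("wrist"); o=-c["R"].T@c["t"]
for n,u,v,z in(("holes",314.5,240,.0085),("strip mid z=.08",312.5,135,.082),("grip top",289,0,.19)):
    d=np.array([u-c["cx"],v-c["cy"]]);r=np.hypot(*d);th=r/c["fx"];b=np.r_[d/r*np.sin(th),np.cos(th)]@c["R"]
    print(n,o+b*(z-o[2])/b[2])
```

```text
holes [0.4622 0.2882 0.0085]
strip mid z=.08 [0.4739 0.3624 0.082 ]
grip top [0.4763 0.3914 0.19  ]
```

```bash
python3 -m handwheel '[{"offset":[6,-3,10],"twist":-0.6,"hand":-0.3},{"offset":[6,-3,30],"twist":-0.6,"hand":-0.3},{"offset":[6,-3,48],"twist":-0.6,"hand":-0.3},{"offset":[6,-3,57],"twist":-0.6,"hand":-0.3},{"offset":[6,-3,57],"twist":-0.6,"hand":-0.3},{"offset":[6,-3,57],"twist":-0.6,"hand":-0.3},{"offset":[6,-3,57],"twist":-0.6,"hand":-0.3}]'; python3 go.py 462,287,30,-7.8
```

```text
time: 7.38
ee_pos: [0.4641, 0.2905, 0.0389]
ee_rot: [2.364, 2.068, 0.004]
contact_force: [0.4, -0.6, -0.5]
finger_gap: 0.459
gripper_force: 30.0
t 7.38 at [464.1 290.5  38.9] yaw -7.63 gap 0.459 F [ 0.4 -0.6 -0.5] tilt 0.14
462,287,30,-7.8 offset [-3.7 -1.7  8.9] twist 0.2 world twist full 0.2
```

```bash
python3 -m handwheel '[{"offset":[-3,-1.7,3],"twist":0,"hand":-0.3},{"offset":[-3,-1.7,6],"twist":0,"hand":-0.3},{"offset":[-3,-1.7,7.5],"twist":0,"hand":-0.3},{"offset":[-3,-1.7,7.5],"twist":0,"hand":-0.3}]'; python3 go.py 462,287,28,-7.8
```

```text
time: 7.72
ee_pos: [0.4609, 0.2871, 0.0302]
ee_rot: [-2.364, -2.069, 0.001]
contact_force: [0.2, -0.1, -1.8]
finger_gap: 0.462
gripper_force: 30.0
t 7.72 at [460.9 287.1  30.2] yaw -7.63 gap 0.462 F [ 0.2 -0.1 -1.8] tilt 0.02
462,287,28,-7.8 offset [0.  1.1 2.2] twist 0.2 world twist full 0.2
```

```bash
python3 -m handwheel '[{"offset":[0,0,1],"twist":0,"hand":-0.3},{"offset":[0,0,2],"twist":0,"hand":-0.3},{"offset":[0,0,2],"twist":0,"hand":-0.3}]'; python3 go.py 462,287,28,-7.8
```

```text
time: 7.97
ee_pos: [0.4612, 0.2876, 0.0296]
ee_rot: [-2.363, -2.068, -0.001]
contact_force: [-2.6, -0.4, 8.2]
finger_gap: 0.458
gripper_force: 30.0
t 7.97 at [461.2 287.6  29.6] yaw -7.62 gap 0.458 F [-2.6 -0.4  8.2] tilt 0.07
462,287,28,-7.8 offset [-0.5  0.8  1.6] twist 0.2 world twist full 0.2
```

```bash
python3 -m handwheel '[{"offset":[0,0,-1],"twist":0,"hand":-0.3},{"offset":[0,0,-1],"twist":0,"hand":0},{"offset":[0,0,-1],"twist":0,"hand":0.1},{"offset":[0,0,-1],"twist":0,"hand":0.2},{"offset":[0,0,-1],"twist":0,"hand":0.4},{"offset":[0,0,-1],"twist":0,"hand":0.5},{"offset":[0,0,-1],"twist":0,"hand":0.5},{"offset":[0,0,-1],"twist":0,"hand":0.5},{"offset":[0,0,-1],"twist":0,"hand":0.5}]'; python3 go.py;  python3 - <<'E'
from h import *; from rig import camera,read_state
c=camera("wrist"); cv2.imwrite("pics/w3.png",c["pixels"][100:])
E
```

```text
time: 8.72
ee_pos: [0.4611, 0.2872, 0.0293]
ee_rot: [-2.364, -2.069, 0.0]
contact_force: [0.5, -1.6, 0.3]
finger_gap: 0.751
gripper_force: 0.0
t 8.72 at [461.1 287.2  29.3] yaw -7.62 gap 0.751 F [ 0.5 -1.6  0.3] tilt 0.01
```

View pics/w3.png

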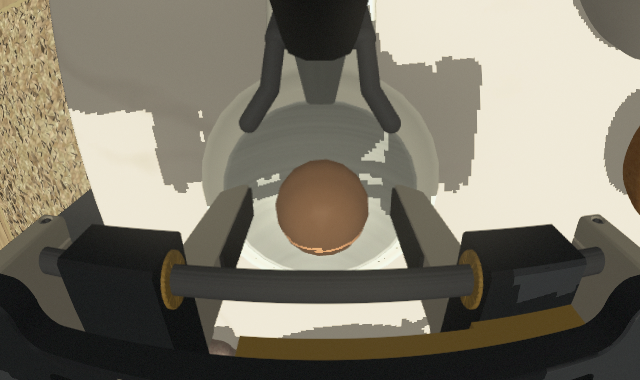

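The egg still stands upright at (322,207) between the opened fingers, inside the bowl. I'll back off straight up.

```bash
python3 -m handwheel '[{"offset":[0,0,-8],"twist":0,"hand":0.5},{"offset":[0,0,-30],"twist":0,"hand":0.5},{"offset":[0,0,-70],"twist":0,"hand":0.6},{"offset":[0,0,-110],"twist":0,"hand":1},{"offset":[0,0,-150],"twist":0,"hand":1},{"offset":[0,0,-190],"twist":0,"hand":1},{"offset":[0,0,-225],"twist":0,"hand":1},{"offset":[0,0,-225],"twist":0,"hand":1},{"offset":[0,0,-225],"twist":0,"hand":1}]'; python3 go.py 475.5,386,250,-8 475.5,386,135,-8;  python3 - <<'E'
from h import *; from rig import camera
c=camera("wrist"); cv2.imwrite("pics/w4.png",c["pixels"])
E
```

```text
time: 9.52
ee_pos: [0.4621, 0.2876, 0.257]
ee_rot: [2.364, 2.068, 0.009]
contact_force: [0.0, 0.2, -1.4]
finger_gap: 0.998
gripper_force: 0.0
t 9.52 at [462.1 287.6 257. ] yaw -7.63 gap 0.998 F [ 0.   0.2 -1.4] tilt 0.33
475.5,386,250,-8 offset [99.3  0.1  7.4] twist 0.4 world twist full 0.4
475.5,386,135,-8 offset [ 98.8  -0.3 122.4] twist 0.4 world twist full 0.4
```

View pics/w4.png

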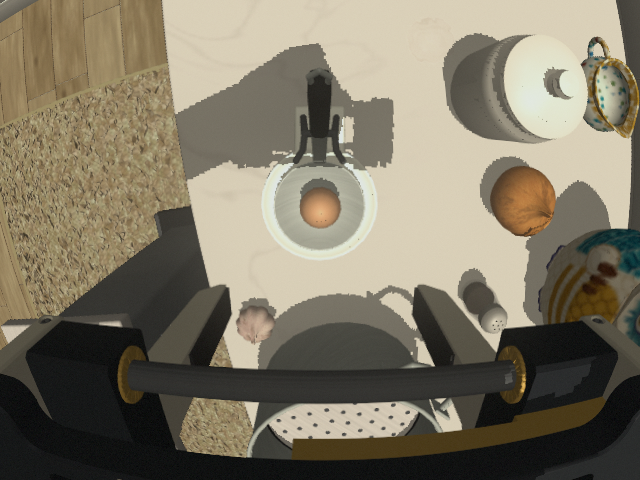

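The wrist view shows the egg upright in the bowl at (320,208). The handle top at (319,75) lies on the fingers' centre line, so I'll go on to the handle.

```bash
python3 -m handwheel '[{"offset":[35,0,0],"twist":0.4,"hand":1},{"offset":[70,0,0],"twist":0.4,"hand":1},{"offset":[99,0,0],"twist":0.4,"hand":1},{"offset":[99,0,0],"twist":0.4,"hand":1},{"offset":[99,0,40],"twist":0.4,"hand":1},{"offset":[99,0,80],"twist":0.4,"hand":1},{"offset":[99,0,110],"twist":0.4,"hand":1},{"offset":[99,0,122],"twist":0.4,"hand":1},{"offset":[99,0,122],"twist":0.4,"hand":1},{"offset":[99,0,122],"twist":0.4,"hand":1}]'; python3 go.py 475.5,386,135,-8;  python3 - <<'E'
from h import *; from rig import camera
c=camera("wrist"); np.savez("pics/w5.npz",**c); p=c["pixels"]; g=p.max(-1); cv2.imwrite("pics/w5.png",p[120:])
E
```

```text
time: 10.4
ee_pos: [0.4734, 0.3842, 0.1306]
ee_rot: [2.372, 2.06, -0.007]
contact_force: [0.2, -0.3, 0.6]
finger_gap: 1.002
gripper_force: 0.0
t 10.4 at [473.4 384.2 130.6] yaw -8.06 gap 1.002 F [ 0.2 -0.3  0.6] tilt 0.25
475.5,386,135,-8 offset [ 2.1  1.9 -4.5] twist -0.1 world twist full -0.1
```

View pics/w5.png

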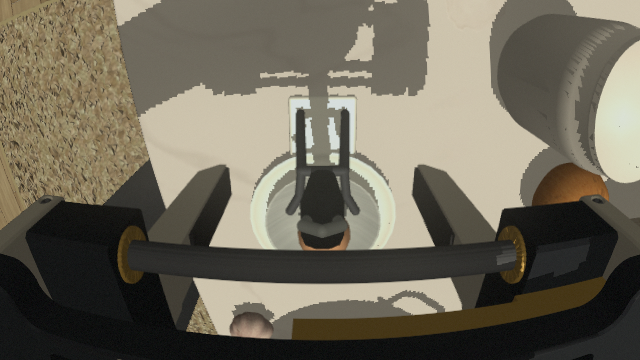

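The handle, about (323,200), sits midway between the fingertips at (230,190) and (413,190). Closing now.

```bash
python3 -m handwheel '[{"offset":[2,1,-4],"twist":0,"hand":0},{"offset":[2,1,-4],"twist":0,"hand":-0.5},{"offset":[2,1,-4],"twist":0,"hand":-1},{"offset":[2,1,-4],"twist":0,"hand":-1},{"offset":[2,1,-4],"twist":0,"hand":-1},{"offset":[2,1,-4],"twist":0,"hand":-1},{"offset":[2,1,-4],"twist":0,"hand":-1},{"offset":[2,1,-4],"twist":0,"hand":-1},{"offset":[2,1,-4],"twist":0,"hand":-1},{"offset":[2,1,-4],"twist":0,"hand":-1},{"offset":[2,1,-4],"twist":0,"hand":-1},{"offset":[2,1,-4],"twist":0,"hand":-1}]'; python3 -m handwheel '[{"offset":[0,0,0],"twist":0,"hand":-1},{"offset":[0,0,0],"twist":0,"hand":-1},{"offset":[0,0,0],"twist":0,"hand":-1}]'; python3 go.py
```

```text
time: 11.45
ee_pos: [0.4755, 0.3872, 0.1363]
ee_rot: [-2.371, -2.061, 0.0]
contact_force: [0.3, -0.3, -0.2]
finger_gap: 0.19
gripper_force: 0.3
time: 11.7
ee_pos: [0.4755, 0.3872, 0.1362]
ee_rot: [2.371, 2.061, -0.0]
contact_force: [-0.2, 1.0, -0.1]
finger_gap: 0.161
gripper_force: 30.0
t 11.7 at [475.5 387.2 136.2] yaw -8.02 gap 0.161 F [-0.2  1.  -0.1] tilt 0.02
```

```bash
python3 -m handwheel '[{"offset":[0,0,-2],"twist":0,"hand":-1},{"offset":[0,0,-5],"twist":0,"hand":-1},{"offset":[0,0,-9],"twist":0,"hand":-1},{"offset":[0,0,-14],"twist":0,"hand":-1},{"offset":[0,0,-19],"twist":0,"hand":-1},{"offset":[0,0,-23],"twist":0,"hand":-1},{"offset":[0,0,-25],"twist":0,"hand":-1},{"offset":[0,0,-25],"twist":0,"hand":-1},{"offset":[0,0,-25],"twist":0,"hand":-1}]'; python3 go.py;  python3 - <<'E'
from h import *; from rig import camera
c=camera("scene"); np.savez("pics/s6.npz",**c); d=camera("top"); np.savez("pics/t6.npz",**d)
a=cv2.resize(c["pixels"][130:280,190:340],(450,450)); b=cv2.resize(d["pixels"][210:310,130:260],(350,270)); o=np.zeros((450,800,3),np.uint8); o[:,:450]=a;o[:270,450:]=b
cv2.imwrite("pics/c6.png",o)
E
```

```text
time: 12.45
ee_pos: [0.4755, 0.3872, 0.1614]
ee_rot: [-2.371, -2.06, -0.0]
contact_force: [-1.0, 0.2, -2.2]
finger_gap: 0.163
gripper_force: 30.0
t 12.45 at [475.5 387.2 161.4] yaw -8.03 gap 0.163 F [-1.   0.2 -2.2] tilt 0.0
```

View pics/c6.png

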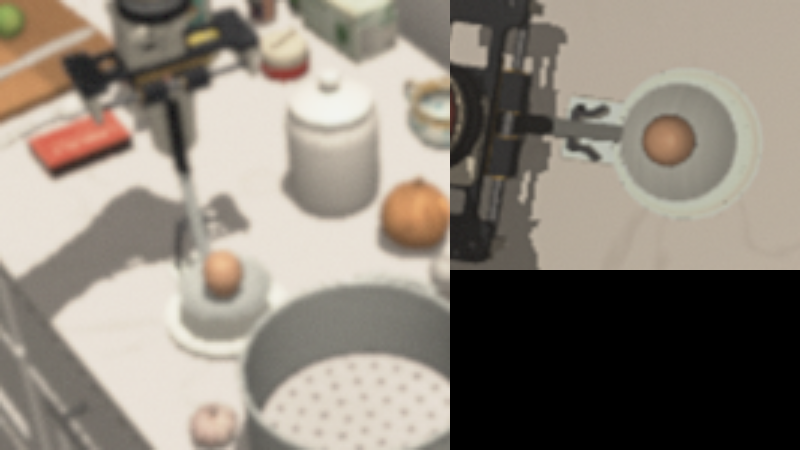

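The ladle hangs level about 25 mm above its dish. The egg is still on end and slightly toward the handle side. I'll measure the bowl's tilt by depth.

```bash
cat > tilt.py <<'E'
import sys; from h import *
# bowl tilt: fit plane to depth points in annulus radius 40-50 mm about bowl centre
def tilt(c,cx,cy,zl,zh,yaw=82):
    W=pts(c);X,Y,Z=W[...,0]-cx,W[...,1]-cy,W[...,2]; a=np.radians(yaw)
    x=X*np.cos(a)+Y*np.sin(a); y=-X*np.sin(a)+Y*np.cos(a); r=np.hypot(x,y)
    m=(c["depth"]>0)&(r>.036)&(r<.048)&(Z>zl)&(Z<zh)
    if len(sys.argv)>9: print()
    k=np.linalg.lstsq(np.c_[x[m],y[m],np.ones(m.sum())],Z[m],rcond=None)[0]
    res=np.std(Z[m]-np.c_[x[m],y[m],np.ones(m.sum())]@k)
    print("slope deg x,y",np.degrees(np.arctan(k[:2])).round(2),"z",k[2].round(4),"res",res.round(4),m.sum())
E
python3 - <<'E'
from tilt import *
tilt(load("top0"),.462,.287,.008,.03); tilt(load("scene0"),.462,.287,.008,.03)
tilt(load("t6"),.462,.287,.02,.06); tilt(load("s6"),.462,.287,.02,.06)
E
```

```text
slope deg x,y [0.67 0.86] z 0.0195 res 0.0032 595
slope deg x,y [ 2.19 -0.77] z 0.0191 res 0.0046 217
slope deg x,y [0.83 1.19] z 0.0443 res 0.0031 625
slope deg x,y [0.3 0.2] z 0.0456 res 0.0035 164
```

Depth gives the same level bowl as before, so the grip holds the ladle without swinging. Next is raising it clear.

```bash
python3 -m handwheel '[{"offset":[0,0,-10],"twist":0,"hand":-1},{"offset":[0,0,-25],"twist":0,"hand":-1},{"offset":[0,0,-45],"twist":0,"hand":-1},{"offset":[0,0,-65],"twist":0,"hand":-1},{"offset":[0,0,-85],"twist":0,"hand":-1},{"offset":[0,0,-105],"twist":0,"hand":-1},{"offset":[0,0,-125],"twist":0,"hand":-1},{"offset":[0,0,-142],"twist":0,"hand":-1},{"offset":[0,0,-155],"twist":0,"hand":-1},{"offset":[0,0,-160],"twist":0,"hand":-1},{"offset":[0,0,-160],"twist":0,"hand":-1},{"offset":[0,0,-160],"twist":0,"hand":-1}]'; python3 go.py 472,132.4,321,-8
```

```text
time: 13.55
ee_pos: [0.4752, 0.387, 0.3209]
ee_rot: [-2.371, -2.06, 0.001]
contact_force: [-0.1, -0.4, -2.3]
finger_gap: 0.16
gripper_force: 30.0
t 13.55 at [475.2 387.  320.9] yaw -8.03 gap 0.16 F [-0.1 -0.4 -2.3] tilt 0.05
472,132.4,321,-8 offset [-252.5   32.4    0.1] twist -0.0 world twist full -0.0
```

```bash
python3 -m handwheel '[{"offset":[-6,0.8,0],"twist":0,"hand":-1},{"offset":[-20,2.6,0],"twist":0,"hand":-1},{"offset":[-42,5.4,0],"twist":0,"hand":-1},{"offset":[-70,9,0],"twist":0,"hand":-1},{"offset":[-100,12.8,0],"twist":0,"hand":-1},{"offset":[-130,16.7,0],"twist":0,"hand":-1},{"offset":[-160,20.5,0],"twist":0,"hand":-1},{"offset":[-190,24.4,0],"twist":0,"hand":-1},{"offset":[-216,27.7,0],"twist":0,"hand":-1},{"offset":[-236,30.3,0],"twist":0,"hand":-1},{"offset":[-247,31.7,0],"twist":0,"hand":-1},{"offset":[-252.5,32.4,0],"twist":0,"hand":-1}]'>/dev/null;python3 -m handwheel '[{"offset":[0,0,0],"twist":0,"hand":-1},{"offset":[0,0,0],"twist":0,"hand":-1}]'; python3 go.py 472,132.4,205,-8
python3 - <<'E'
from h import *; from rig import camera
c=camera("scene"); np.savez("pics/s7.npz",**c); d=camera("top"); np.savez("pics/t7.npz",**d)
a=cv2.resize(c["pixels"][160:310,220:370],(450,450)); b=cv2.resize(d["pixels"][200:330,260:400],(350,325)); o=np.zeros((450,800,3),np.uint8); o[:,:450]=a;o[:325,450:]=b
cv2.imwrite("pics/c7.png",o)
E
```

```text
time: 14.72
ee_pos: [0.4722, 0.134, 0.321]
ee_rot: [-2.369, -2.062, 0.0]
contact_force: [-0.1, -0.2, -1.2]
finger_gap: 0.162
gripper_force: 30.0
t 14.72 at [472.2 134.  321. ] yaw -7.93 gap 0.162 F [-0.1 -0.2 -1.2] tilt 0.06
472,132.4,205,-8 offset [ -1.7   0.2 116. ] twist 0.1 world twist full 0.1
```

View pics/c7.png

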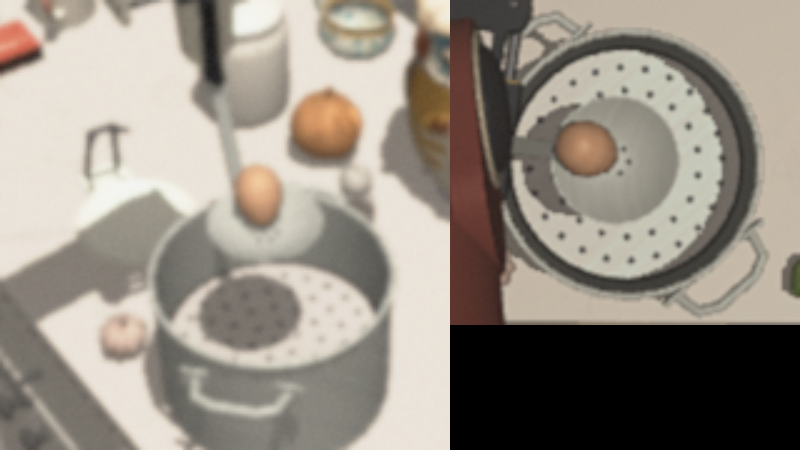

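The egg has toppled and lies in the bowl toward the handle, at crop (586,148) in the top view. Bowl centre over the pot is near the aim. Now lowering.

```bash
python3 -m handwheel '[{"offset":[-1,0,8],"twist":0,"hand":-1},{"offset":[-1,0,22],"twist":0,"hand":-1},{"offset":[-1,0,38],"twist":0,"hand":-1},{"offset":[-1,0,54],"twist":0,"hand":-1},{"offset":[-1,0,70],"twist":0,"hand":-1},{"offset":[-1,0,85],"twist":0,"hand":-1},{"offset":[-1,0,98],"twist":0,"hand":-1},{"offset":[-1,0,107],"twist":0,"hand":-1},{"offset":[-1,0,114],"twist":0,"hand":-1},{"offset":[-1,0,118],"twist":0,"hand":-1},{"offset":[-1,0,121],"twist":0,"hand":-1},{"offset":[-1,0,121],"twist":0,"hand":-1}]'>/dev/null;python3 -m handwheel '[{"offset":[0,0,0],"twist":0,"hand":-1},{"offset":[0,0,2],"twist":0,"hand":-1},{"offset":[0,0,4],"twist":0,"hand":-1},{"offset":[0,0,4],"twist":0,"hand":-1},{"offset":[0,0,4],"twist":0,"hand":-1}]'; python3 go.py 472,132.4,189,-8
```

```text
time: 16.23
ee_pos: [0.4722, 0.1317, 0.1964]
ee_rot: [-2.371, -2.061, -0.0]
contact_force: [0.1, 0.1, -2.2]
finger_gap: 0.16
gripper_force: 30.0
t 16.23 at [472.2 131.7 196.4] yaw -8.03 gap 0.16 F [ 0.1  0.1 -2.2] tilt 0.0
472,132.4,189,-8 offset [ 0.7 -0.3  7.4] twist -0.0 world twist full -0.0
```

```bash
python3 -m handwheel '[{"offset":[0,0,1.5],"twist":0,"hand":-1},{"offset":[0,0,3],"twist":0,"hand":-1},{"offset":[0,0,4],"twist":0,"hand":-1},{"offset":[0,0,4],"twist":0,"hand":-1}]'
```

```text
time: 16.57
ee_pos: [0.472, 0.1316, 0.192]
ee_rot: [-2.371, -2.06, 0.001]
contact_force: [0.1, -0.3, -1.8]
finger_gap: 0.158
gripper_force: 30.0
```

```bash
python3 -m handwheel '[{"offset":[0,0,1],"twist":0,"hand":-1},{"offset":[0,0,1.5],"twist":0,"hand":-1},{"offset":[0,0,1.5],"twist":0,"hand":-1}]'
```

```text
time: 16.82
ee_pos: [0.4721, 0.1316, 0.1907]
ee_rot: [-2.371, -2.061, 0.0]
contact_force: [0.6, 0.4, -2.3]
finger_gap: 0.161
gripper_force: 30.0
```

```bash
python3 -m handwheel '[{"offset":[0,0,1],"twist":0,"hand":-1},{"offset":[0,0,1],"twist":0,"hand":-1}]'
```

```text
time: 16.98
ee_pos: [0.4721, 0.1316, 0.1897]
ee_rot: [-2.371, -2.06, 0.0]
contact_force: [0.4, -0.2, -2.3]
finger_gap: 0.158
gripper_force: 30.0
```

```bash
python3 -m handwheel '[{"offset":[0,0,1],"twist":0,"hand":-1},{"offset":[0,0,1],"twist":0,"hand":-1}]'
```

```text
time: 17.15
ee_pos: [0.4724, 0.1317, 0.1891]
ee_rot: [2.371, 2.061, 0.0]
contact_force: [-1.0, 0.6, -0.1]
finger_gap: 0.157
gripper_force: 30.0
```

```bash
python3 -m handwheel '[{"offset":[0,0,0.7],"twist":0,"hand":-1},{"offset":[0,0,0.7],"twist":0,"hand":-1}]'
```

```text
time: 17.32
ee_pos: [0.4725, 0.1319, 0.1889]
ee_rot: [-2.371, -2.061, -0.001]
contact_force: [-1.6, 0.8, 5.3]
finger_gap: 0.163
gripper_force: 30.0
```

The foot touches the plate at TCP z 0.189, so the plate is about 59 mm above the worktop and 91 mm below the rim. I'll raise 54 mm, then slide the lip to the pot wall so the ladle pivots in the grip and tips.

```bash
python3 -m handwheel '[{"offset":[0,0,-4],"twist":0,"hand":-1},{"offset":[0,0,-10],"twist":0,"hand":-1},{"offset":[0,0,-20],"twist":0,"hand":-1},{"offset":[-2,0,-32],"twist":0,"hand":-1},{"offset":[-7,0,-43],"twist":0,"hand":-1},{"offset":[-14,0,-50],"twist":0,"hand":-1},{"offset":[-22,0,-54],"twist":0,"hand":-1},{"offset":[-31,0,-54],"twist":0,"hand":-1},{"offset":[-40,0,-54],"twist":0,"hand":-1},{"offset":[-47,0,-54],"twist":0,"hand":-1},{"offset":[-50,0,-54],"twist":0,"hand":-1},{"offset":[-50,0,-54],"twist":0,"hand":-1}]'; python3 go.py
```

```text
time: 18.32
ee_pos: [0.4648, 0.0809, 0.2418]
ee_rot: [-2.374, -2.058, 0.002]
contact_force: [-0.1, 1.0, -1.8]
finger_gap: 0.16
gripper_force: 30.0
t 18.32 at [464.8  80.9 241.8] yaw -8.15 gap 0.16 F [-0.1  1.  -1.8] tilt 0.06
```

```bash
python3 -m handwheel '[{"offset":[-3,0,0],"twist":0,"hand":-1},{"offset":[-6,0,0],"twist":0,"hand":-1},{"offset":[-9,0,0],"twist":0,"hand":-1},{"offset":[-12,0,0],"twist":0,"hand":-1},{"offset":[-14,0,0],"twist":0,"hand":-1}]'
```

```text
time: 18.73
ee_pos: [0.4634, 0.0687, 0.2422]
ee_rot: [-2.371, -2.06, -0.002]
contact_force: [0.7, 3.1, -0.4]
finger_gap: 0.158
gripper_force: 30.0
```

```bash
python3 -m handwheel '[{"offset":[-2,0,0],"twist":0,"hand":-1},{"offset":[-4,0,0],"twist":0,"hand":-1},{"offset":[-6,0,0],"twist":0,"hand":-1}]'; python3 go.py
```

```text
time: 18.98
ee_pos: [0.4635, 0.0668, 0.2431]
ee_rot: [-2.367, -2.059, -0.011]
contact_force: [0.6, 10.0, 2.9]
finger_gap: 0.159
gripper_force: 30.0
t 18.98 at [463.5  66.8 243.1] yaw -7.97 gap 0.159 F [ 0.6 10.   2.9] tilt 0.47
```

The lip met the wall with 10 N and the grip has not slipped yet. I'll back off and go lower, then push while rising so the friction on the lip helps the turn.

```bash
python3 -m handwheel '[{"offset":[4,0,0],"twist":0,"hand":-1},{"offset":[8,0,3],"twist":0,"hand":-1},{"offset":[10,0,10],"twist":0,"hand":-1},{"offset":[10,0,18],"twist":0,"hand":-1},{"offset":[10,0,24],"twist":0,"hand":-1},{"offset":[8,0,25],"twist":0,"hand":-1},{"offset":[6,0,25],"twist":0,"hand":-1},{"offset":[4,0,24],"twist":0,"hand":-1},{"offset":[2,0,22],"twist":0,"hand":-1},{"offset":[0,0,19],"twist":0,"hand":-1}]'; python3 go.py
```

```text
time: 19.82
ee_pos: [0.4625, 0.0627, 0.2233]
ee_rot: [-2.371, -2.06, -0.001]
contact_force: [0.4, 2.8, -3.9]
finger_gap: 0.158
gripper_force: 30.0
t 19.82 at [462.5  62.7 223.3] yaw -8.02 gap 0.158 F [ 0.4  2.8 -3.9] tilt 0.05
```

```bash
python3 -m handwheel '[{"offset":[-2,0,-3],"twist":0,"hand":-1},{"offset":[-4,0,-6],"twist":0,"hand":-1}]'; python3 go.py
```

```text
time: 19.98
ee_pos: [0.4625, 0.0583, 0.2299]
ee_rot: [2.37, 2.06, 0.003]
contact_force: [1.5, 2.7, -3.7]
finger_gap: 0.162
gripper_force: 30.0
t 19.98 at [462.5  58.3 229.9] yaw -8.01 gap 0.162 F [ 1.5  2.7 -3.7] tilt 0.11
```

It turns easily this way, at only 3 N. Continuing.

```bash
python3 -m handwheel '[{"offset":[-3,0,-3],"twist":0,"hand":-1},{"offset":[-6,0,-6],"twist":0,"hand":-1},{"offset":[-9,0,-9],"twist":0,"hand":-1},{"offset":[-12,0,-12],"twist":0,"hand":-1},{"offset":[-15,0,-15],"twist":0,"hand":-1},{"offset":[-18,0,-18],"twist":0,"hand":-1}]'; python3 go.py
```

```text
time: 20.48
ee_pos: [0.4595, 0.0402, 0.2475]
ee_rot: [2.371, 2.06, 0.0]
contact_force: [1.2, 2.4, -4.4]
finger_gap: 0.158
gripper_force: 30.0
t 20.48 at [459.5  40.2 247.5] yaw -8.03 gap 0.158 F [ 1.2  2.4 -4.4] tilt 0.02
```

```bash
python3 -m handwheel '[{"offset":[-3,0,-3],"twist":0,"hand":-1},{"offset":[-6,0,-5],"twist":0,"hand":-1},{"offset":[-9,0,-7],"twist":0,"hand":-1},{"offset":[-12,0,-9],"twist":0,"hand":-1},{"offset":[-15,0,-11],"twist":0,"hand":-1},{"offset":[-18,0,-13],"twist":0,"hand":-1},{"offset":[-21,0,-15],"twist":0,"hand":-1},{"offset":[-24,0,-17],"twist":0,"hand":-1}]'; python3 go.py
python3 - <<'E'
from h import *; from rig import camera
c=camera("scene"); d=camera("top")
a=cv2.resize(c["pixels"][160:310,220:370],(450,450)); b=cv2.resize(d["pixels"][200:330,260:400],(350,325)); o=np.zeros((450,800,3),np.uint8); o[:,:450]=a;o[:325,450:]=b
cv2.imwrite("pics/c8.png",o)
E
```

```text
time: 21.15
ee_pos: [0.4558, 0.0164, 0.2642]
ee_rot: [-2.372, -2.06, 0.001]
contact_force: [1.6, 2.8, -4.2]
finger_gap: 0.159
gripper_force: 30.0
t 21.15 at [455.8  16.4 264.2] yaw -8.04 gap 0.159 F [ 1.6  2.8 -4.2] tilt 0.02
```

View pics/c8.png

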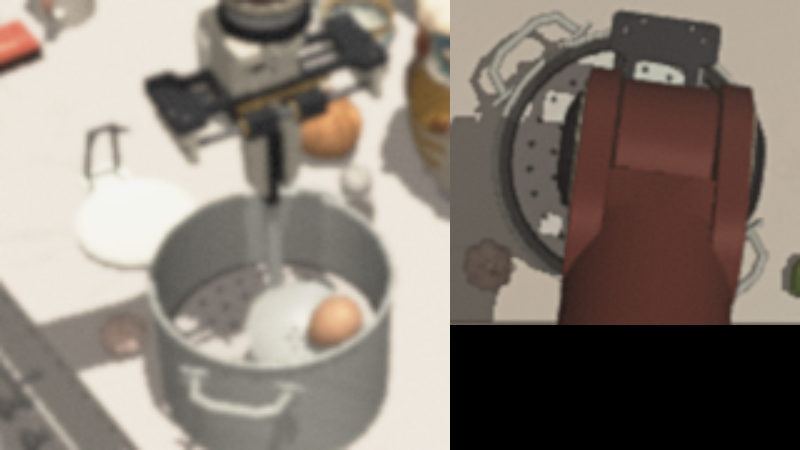

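The bowl is tipped about 20°, lip on the far wall, with the egg at (335,320) resting by the lip. I'll tip to about 35°, lower the lip almost to the plate, then tip the rest there.

```bash
python3 -m handwheel '[{"offset":[-4,0,-3],"twist":0,"hand":-1},{"offset":[-9,0,-5],"twist":0,"hand":-1},{"offset":[-14,0,-8],"twist":0,"hand":-1},{"offset":[-19,0,-11],"twist":0,"hand":-1},{"offset":[-24,0,-13],"twist":0,"hand":-1},{"offset":[-29,0,-15],"twist":0,"hand":-1},{"offset":[-34,0,-17],"twist":0,"hand":-1},{"offset":[-39,0,-18],"twist":0,"hand":-1},{"offset":[-44,0,-20],"twist":0,"hand":-1},{"offset":[-48,0,-21],"twist":0,"hand":-1},{"offset":[-50,0,-21],"twist":0,"hand":-1},{"offset":[-50,0,-21],"twist":0,"hand":-1}]'; python3 go.py
```

```text
time: 22.25
ee_pos: [0.4486, -0.0336, 0.2851]
ee_rot: [-2.372, -2.059, 0.002]
contact_force: [0.3, 2.3, -2.6]
finger_gap: 0.161
gripper_force: 30.0
t 22.25 at [448.6 -33.6 285.1] yaw -8.08 gap 0.161 F [ 0.3  2.3 -2.6] tilt 0.06
```

```bash
python3 -m handwheel '[{"offset":[1,0,0],"twist":0,"hand":-1},{"offset":[3,0,2],"twist":0,"hand":-1},{"offset":[3,0,7],"twist":0,"hand":-1},{"offset":[3,0,12],"twist":0,"hand":-1},{"offset":[3,0,17],"twist":0,"hand":-1},{"offset":[3,0,22],"twist":0,"hand":-1},{"offset":[3,0,27],"twist":0,"hand":-1},{"offset":[3,0,31],"twist":0,"hand":-1},{"offset":[3,0,34],"twist":0,"hand":-1},{"offset":[3,0,36],"twist":0,"hand":-1},{"offset":[3,0,36],"twist":0,"hand":-1}]'; python3 go.py
python3 - <<'E'
from h import *; from rig import camera
c=camera("scene"); np.savez("pics/s9.npz",**c); cv2.imwrite("pics/c9.png",cv2.resize(c["pixels"][180:310,230:370],(560,520)))
E
```

```text
time: 23.17
ee_pos: [0.4492, -0.0297, 0.2487]
ee_rot: [-2.371, -2.06, 0.001]
contact_force: [-0.9, 0.2, -1.9]
finger_gap: 0.162
gripper_force: 30.0
t 23.17 at [449.2 -29.7 248.7] yaw -8.03 gap 0.162 F [-0.9  0.2 -1.9] tilt 0.05
```

View pics/c9.png

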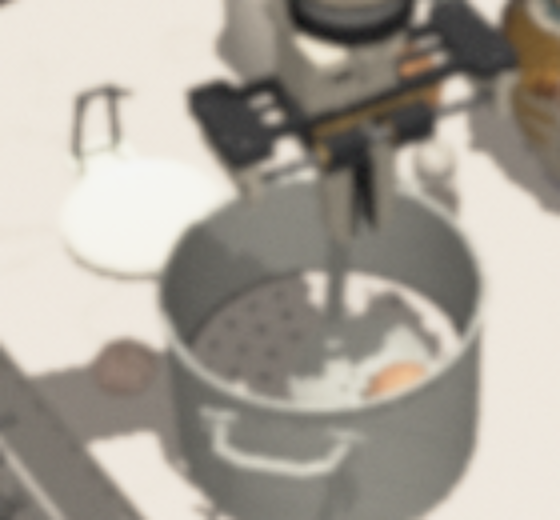

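That picture shows the bowl tilted low by the far wall, with the egg at (398,378) still in it. I have now viewed 12 pictures, two over the limit of 10, so from here I work from numbers only.

```bash
python3 -m handwheel '[{"offset":[-4,0,0],"twist":0,"hand":-1},{"offset":[-9,0,0],"twist":0,"hand":-1},{"offset":[-13,0,1],"twist":0,"hand":-1},{"offset":[-17,0,1],"twist":0,"hand":-1},{"offset":[-21,0,2],"twist":0,"hand":-1},{"offset":[-25,0,2],"twist":0,"hand":-1},{"offset":[-29,0,2],"twist":0,"hand":-1},{"offset":[-33,0,3],"twist":0,"hand":-1},{"offset":[-36,0,3],"twist":0,"hand":-1},{"offset":[-39,0,3],"twist":0,"hand":-1},{"offset":[-40,0,3],"twist":0,"hand":-1}]'; python3 go.py
```

```text
time: 24.13
ee_pos: [0.4436, -0.07, 0.246]
ee_rot: [-2.372, -2.06, 0.001]
contact_force: [-0.4, 2.2, -2.4]
finger_gap: 0.158
gripper_force: 30.0
t 24.13 at [443.6 -70.  246. ] yaw -8.07 gap 0.158 F [-0.4  2.2 -2.4] tilt 0.04
```

```bash
python3 -m handwheel '[{"offset":[-3,0,0],"twist":0,"hand":-1},{"offset":[-6,0,0],"twist":0,"hand":-1},{"offset":[-9,0,0],"twist":0,"hand":-1},{"offset":[-12,0,0],"twist":0,"hand":-1},{"offset":[-15,0,0],"twist":0,"hand":-1},{"offset":[-18,0,0],"twist":0,"hand":-1},{"offset":[-21,0,0],"twist":0,"hand":-1},{"offset":[-24,0,0],"twist":0,"hand":-1},{"offset":[-26,0,0],"twist":0,"hand":-1},{"offset":[-26,0,0],"twist":0,"hand":-1}]'; python3 go.py
```

```text
time: 24.97
ee_pos: [0.4401, -0.0957, 0.2462]
ee_rot: [2.372, 2.059, -0.0]
contact_force: [-1.5, 2.5, -3.6]
finger_gap: 0.159
gripper_force: 30.0
t 24.97 at [440.1 -95.7 246.2] yaw -8.07 gap 0.159 F [-1.5  2.5 -3.6] tilt 0.02
```

```bash
python3 -m handwheel '[{"offset":[-3,0,0],"twist":0,"hand":-1},{"offset":[-6,0,0],"twist":0,"hand":-1},{"offset":[-9,0,0],"twist":0,"hand":-1},{"offset":[-12,0,1],"twist":0,"hand":-1},{"offset":[-15,0,2],"twist":0,"hand":-1},{"offset":[-18,0,3],"twist":0,"hand":-1},{"offset":[-18,0,4],"twist":0,"hand":-1},{"offset":[-18,0,4],"twist":0,"hand":-1}]'; python3 go.py
```

```text
time: 25.63
ee_pos: [0.4376, -0.1132, 0.2419]
ee_rot: [-2.372, -2.06, 0.001]
contact_force: [-0.8, 2.2, -1.8]
finger_gap: 0.158
gripper_force: 30.0
t 25.63 at [ 437.6 -113.2  241.9] yaw -8.05 gap 0.158 F [-0.8  2.2 -1.8] tilt 0.03
```

Now withdraw gently toward the handle side.

```bash
python3 -m handwheel '[{"offset":[1,0,0],"twist":0,"hand":-1},{"offset":[2,0,0],"twist":0,"hand":-1},{"offset":[4,0,0],"twist":0,"hand":-1},{"offset":[6,0,0],"twist":0,"hand":-1},{"offset":[8,0,0],"twist":0,"hand":-1},{"offset":[10,0,0],"twist":0,"hand":-1},{"offset":[12,0,0],"twist":0,"hand":-1},{"offset":[14,0,0],"twist":0,"hand":-1},{"offset":[16,0,0],"twist":0,"hand":-1},{"offset":[18,0,0],"twist":0,"hand":-1},{"offset":[20,0,0],"twist":0,"hand":-1},{"offset":[22,0,0],"twist":0,"hand":-1}]'; python3 -m handwheel '[{"offset":[2,0,0],"twist":0,"hand":-1},{"offset":[4,0,0],"twist":0,"hand":-1},{"offset":[6,0,0],"twist":0,"hand":-1},{"offset":[8,0,0],"twist":0,"hand":-1},{"offset":[10,0,0],"twist":0,"hand":-1},{"offset":[12,0,0],"twist":0,"hand":-1},{"offset":[14,0,0],"twist":0,"hand":-1},{"offset":[16,0,0],"twist":0,"hand":-1},{"offset":[18,0,0],"twist":0,"hand":-1},{"offset":[20,0,0],"twist":0,"hand":-1},{"offset":[22,0,0],"twist":0,"hand":-1},{"offset":[22,0,0],"twist":0,"hand":-1}]'; python3 go.py
cat > egg.py <<'E'
from h import *; from rig import camera
for n in("scene","top"):
    c=camera(n); p=c["pixels"].astype(int); W=pts(c); r=np.hypot(W[...,0]-.457,W[...,1]-.0223)
    m=((p[...,2]-p[...,0])>30)&(r<.112)&(W[...,2]<.15)&(W[...,2]>.04)
    _,lab,st,ce=cv2.connectedComponentsWithStats(m.astype(np.uint8))
    for i in range(1,len(st)):
        if st[i,4]>15: q=W[lab==i]; print(n,"egg px",st[i],"pos",np.median(q,0),"z",np.percentile(q[:,2],[5,95]),"y",np.percentile(q[:,1],[5,95]),"bgr",p[lab==i].mean(0).round())
E
python3 egg.py
```

```text
time: 26.63
ee_pos: [0.4409, -0.091, 0.2421]
ee_rot: [2.371, 2.06, 0.0]
contact_force: [0.5, 0.1, -1.6]
finger_gap: 0.155
gripper_force: 29.9
time: 27.63
ee_pos: [0.4441, -0.0689, 0.2422]
ee_rot: [2.371, 2.061, 0.0]
contact_force: [-0.1, 0.0, -1.0]
finger_gap: 0.156
gripper_force: 29.9
t 27.63 at [444.1 -68.9 242.2] yaw -7.98 gap 0.156 F [-0.1  0.  -1. ] tilt 0.02
top egg px [363 261   8   4  17] pos [ 0.4614 -0.0553  0.0959] z [0.0921 0.1016] y [-0.0615 -0.0503] bgr [ 62.  81. 107.]
top egg px [357 273   9  10  70] pos [ 0.4309 -0.0457  0.0927] z [0.0821 0.1006] y [-0.0526 -0.0364] bgr [ 64.  83. 109.]
```

```bash
python3 -m handwheel '[{"offset":[2,0,0],"twist":0,"hand":-1},{"offset":[4,0,0],"twist":0,"hand":-1},{"offset":[6,0,0],"twist":0,"hand":-1},{"offset":[8,0,0],"twist":0,"hand":-1},{"offset":[10,0,0],"twist":0,"hand":-1},{"offset":[12,0,0],"twist":0,"hand":-1},{"offset":[14,0,0],"twist":0,"hand":-1},{"offset":[16,0,0],"twist":0,"hand":-1},{"offset":[18,0,0],"twist":0,"hand":-1},{"offset":[20,0,0],"twist":0,"hand":-1},{"offset":[22,0,0],"twist":0,"hand":-1},{"offset":[22,0,0],"twist":0,"hand":-1}]'; python3 egg.py;  python3 -m handwheel '[{"offset":[3,0,0],"twist":0,"hand":-1},{"offset":[6,0,0],"twist":0,"hand":-1},{"offset":[9,0,0],"twist":0,"hand":-1},{"offset":[12,0,0],"twist":0,"hand":-1},{"offset":[15,0,0],"twist":0,"hand":-1},{"offset":[18,0,0],"twist":0,"hand":-1},{"offset":[20,0,0],"twist":0,"hand":-1},{"offset":[20,0,0],"twist":0,"hand":-1}]'; python3 egg.py; python3 go.py
```

```text
time: 28.73
ee_pos: [0.447, -0.047, 0.2421]
ee_rot: [-2.371, -2.061, -0.0]
contact_force: [0.1, 0.9, -1.5]
finger_gap: 0.158
gripper_force: 29.9
time: 29.5
ee_pos: [0.4498, -0.0271, 0.2421]
ee_rot: [-2.37, -2.062, -0.0]
contact_force: [-0.0, -0.1, -1.2]
finger_gap: 0.157
gripper_force: 29.9
t 29.6 at [449.7 -27.7 242.1] yaw -8.02 gap 0.156 F [-0.3  0.3 -1.5] tilt 0.01
```

```bash
python3 -m handwheel '[{"offset":[2,0,-2],"twist":0,"hand":-1},{"offset":[4,0,-6],"twist":0,"hand":-1},{"offset":[6,0,-14],"twist":0,"hand":-1},{"offset":[8,0,-26],"twist":0,"hand":-1},{"offset":[10,0,-42],"twist":0,"hand":-1},{"offset":[10,0,-60],"twist":0,"hand":-1},{"offset":[10,0,-80],"twist":0,"hand":-1},{"offset":[10,0,-98],"twist":0,"hand":-1},{"offset":[10,0,-112],"twist":0,"hand":-1},{"offset":[10,0,-122],"twist":0,"hand":-1},{"offset":[10,0,-122],"twist":0,"hand":-1},{"offset":[10,0,-122],"twist":0,"hand":-1}]'; python3 egg.py; python3 go.py 475.5,387.2,360,-8
```

```text
time: 30.6
ee_pos: [0.4512, -0.0179, 0.3647]
ee_rot: [2.371, 2.06, 0.002]
contact_force: [-0.5, 0.0, -2.0]
finger_gap: 0.158
gripper_force: 29.9
t 30.7 at [450.6 -17.7 363.6] yaw -8.02 gap 0.159 F [-0.6 -0.2 -1.6] tilt 0.08
475.5,387.2,360,-8 offset [404.4 -31.9   3.5] twist -0.0 world twist full -0.0
```

The egg is out; the ladle weighs about 1.5 N again. To bring the ladle upright, I'll press the back of its tilted bowl against the near wall inside the pot, moving toward the handle side. First lower there.

```bash
python3 -m handwheel '[{"offset":[8,0,0],"twist":0,"hand":-1},{"offset":[20,0,0],"twist":0,"hand":-1},{"offset":[30,0,5],"twist":0,"hand":-1},{"offset":[35,0,20],"twist":0,"hand":-1},{"offset":[35,0,40],"twist":0,"hand":-1},{"offset":[35,0,60],"twist":0,"hand":-1},{"offset":[35,0,80],"twist":0,"hand":-1},{"offset":[35,0,97],"twist":0,"hand":-1},{"offset":[35,0,108],"twist":0,"hand":-1},{"offset":[35,0,114],"twist":0,"hand":-1},{"offset":[35,0,114],"twist":0,"hand":-1},{"offset":[35,0,114],"twist":0,"hand":-1}]'; python3 go.py
```

```text
time: 31.7
ee_pos: [0.4561, 0.0172, 0.25]
ee_rot: [-2.371, -2.061, 0.001]
contact_force: [-0.5, 0.6, -0.2]
finger_gap: 0.157
gripper_force: 29.9
t 31.7 at [456.1  17.2 250. ] yaw -8.0 gap 0.157 F [-0.5  0.6 -0.2] tilt 0.03
```

```bash
python3 -m handwheel '[{"offset":[3,0,0],"twist":0,"hand":-1},{"offset":[6,0,0],"twist":0,"hand":-1},{"offset":[9,0,0],"twist":0,"hand":-1},{"offset":[12,0,0],"twist":0,"hand":-1},{"offset":[15,0,0],"twist":0,"hand":-1},{"offset":[18,0,-1],"twist":0,"hand":-1},{"offset":[20,0,-2],"twist":0,"hand":-1},{"offset":[22,0,-3],"twist":0,"hand":-1}]'; python3 go.py
```

```text
time: 32.37
ee_pos: [0.4589, 0.0386, 0.2532]
ee_rot: [-2.371, -2.061, 0.001]
contact_force: [-0.7, -2.2, -0.0]
finger_gap: 0.16
gripper_force: 30.0
t 32.37 at [458.9  38.6 253.2] yaw -8.02 gap 0.16 F [-0.7 -2.2 -0. ] tilt 0.04
```

```bash
python3 -m handwheel '[{"offset":[4,0,-2],"twist":0,"hand":-1},{"offset":[8,0,-3],"twist":0,"hand":-1},{"offset":[12,0,-4],"twist":0,"hand":-1},{"offset":[16,0,-5],"twist":0,"hand":-1},{"offset":[20,0,-6],"twist":0,"hand":-1},{"offset":[24,0,-7],"twist":0,"hand":-1},{"offset":[28,0,-8],"twist":0,"hand":-1},{"offset":[32,0,-9],"twist":0,"hand":-1},{"offset":[36,0,-9],"twist":0,"hand":-1}]'; python3 go.py
```

```text
time: 33.12
ee_pos: [0.4641, 0.0744, 0.2623]
ee_rot: [2.371, 2.06, -0.001]
contact_force: [-0.8, -2.3, 0.4]
finger_gap: 0.156
gripper_force: 30.0
t 33.12 at [464.1  74.4 262.3] yaw -8.03 gap 0.156 F [-0.8 -2.3  0.4] tilt 0.02
```

```bash
python3 -m handwheel '[{"offset":[4,0,0],"twist":0,"hand":-1},{"offset":[8,0,-1],"twist":0,"hand":-1},{"offset":[12,0,-1],"twist":0,"hand":-1},{"offset":[16,0,-2],"twist":0,"hand":-1},{"offset":[20,0,-2],"twist":0,"hand":-1},{"offset":[24,0,-3],"twist":0,"hand":-1},{"offset":[28,0,-3],"twist":0,"hand":-1},{"offset":[32,0,-4],"twist":0,"hand":-1},{"offset":[36,0,-4],"twist":0,"hand":-1},{"offset":[40,0,-5],"twist":0,"hand":-1},{"offset":[45,0,-5],"twist":0,"hand":-1},{"offset":[50,0,-5],"twist":0,"hand":-1}]'; python3 go.py
```

```text
time: 34.12
ee_pos: [0.471, 0.1239, 0.2671]
ee_rot: [-2.372, -2.06, 0.001]
contact_force: [-2.5, -5.4, -1.4]
finger_gap: 0.162
gripper_force: 30.0
t 34.12 at [471.  123.9 267.1] yaw -8.05 gap 0.162 F [-2.5 -5.4 -1.4] tilt 0.04
```

```bash
python3 -m handwheel '[{"offset":[4,0,0],"twist":0,"hand":-1},{"offset":[8,0,0],"twist":0,"hand":-1},{"offset":[12,0,0],"twist":0,"hand":-1},{"offset":[16,0,0],"twist":0,"hand":-1},{"offset":[20,0,0],"twist":0,"hand":-1},{"offset":[24,0,0],"twist":0,"hand":-1},{"offset":[28,0,0],"twist":0,"hand":-1},{"offset":[31,0,0],"twist":0,"hand":-1},{"offset":[31,0,0],"twist":0,"hand":-1}]'; python3 -m handwheel '[{"offset":[-3,0,0],"twist":0,"hand":-1},{"offset":[-6,0,-4],"twist":0,"hand":-1},{"offset":[-6,0,-16],"twist":0,"hand":-1},{"offset":[-6,0,-36],"twist":0,"hand":-1},{"offset":[-6,0,-60],"twist":0,"hand":-1},{"offset":[-6,0,-78],"twist":0,"hand":-1},{"offset":[-6,0,-82],"twist":0,"hand":-1},{"offset":[-6,0,-82],"twist":0,"hand":-1},{"offset":[-6,0,-82],"twist":0,"hand":-1}]';python3 egg.py; python3 go.py 475.5,387.2,340,-8
python3 - <<'E'
from tilt import *; from rig import camera
# bowl expected centre = TCP - R(theta)*(101) along ladle x; grey points over plate
for n in("scene","top"):
    c=camera(n); np.savez(f"pics/{n}10.npz",**c); W=pts(c); a=np.radians(82)
    x=(W[...,0]-.457)*np.cos(a)+(W[...,1]-.0223)*np.sin(a); y=-(W[...,0]-.457)*np.sin(a)+(W[...,1]-.0223)*np.cos(a); Z=W[...,2]
    for lo in range(-60,120,12):
        m=(c["depth"]>0)&(x*1e3>lo)&(x*1e3<lo+12)&(abs(y)<.012)&(Z>.155)&(Z<.33)
        if m.sum()>4: print(n,lo+6,np.percentile(Z[m],[10,50,90]).round(4),m.sum())
E
```

```text
time: 34.87
ee_pos: [0.4751, 0.155, 0.2664]
ee_rot: [-2.37, -2.061, 0.002]
contact_force: [-0.3, -3.9, -3.2]
finger_gap: 0.16
gripper_force: 30.0
time: 35.62
ee_pos: [0.4744, 0.1494, 0.3488]
ee_rot: [-2.37, -2.061, -0.002]
contact_force: [0.8, 0.4, -1.9]
finger_gap: 0.161
gripper_force: 30.0
top egg px [357 260  20  22 334] pos [ 0.444  -0.0552  0.0972] z [0.086  0.1033] y [-0.0741 -0.0382] bgr [ 88. 114. 150.]
t 35.72 at [473.9 148.9 347.9] yaw -8.0 gap 0.16 F [ 0.1 -0.9 -1.7] tilt 0.13
475.5,387.2,340,-8 offset [236.2 -31.6   7.9] twist -0.0 world twist full -0.0
scene -6 [0.2144 0.216  0.219 ] 5
scene 6 [0.2104 0.2135 0.2156] 16
scene 18 [0.2069 0.2085 0.2102] 20
scene 30 [0.2041 0.2059 0.2084] 29
scene 42 [0.2036 0.207  0.2096] 31
scene 54 [0.2055 0.2084 0.2119] 32
scene 66 [0.2086 0.2112 0.2144] 29
scene 78 [0.2118 0.2166 0.2228] 42
scene 90 [0.2206 0.2266 0.2408] 55
scene 102 [0.2408 0.2653 0.2885] 93
scene 114 [0.2875 0.3081 0.3249] 69
top -6 [0.2124 0.2153 0.2179] 29
top 6 [0.2089 0.2113 0.2159] 75
top 18 [0.2051 0.2074 0.2103] 76
top 30 [0.2031 0.2056 0.2082] 73
top 42 [0.2045 0.2066 0.2087] 74
top 54 [0.2064 0.2083 0.2106] 77
top 66 [0.2078 0.2105 0.2136] 76
top 78 [0.2126 0.2163 0.2195] 78
top 90 [0.2212 0.2251 0.233 ] 80
top 102 [0.246  0.2674 0.2867] 67
top 114 [0.2497 0.2956 0.3026] 18
```

The top view now has the egg fully in sight on the plate at (0.444, -0.055), top at z 0.103 (plate + 44 mm), 78 mm off the pot axis. The ladle is 8° off upright. Carrying it back to the rest.

```bash
python3 -m handwheel '[{"offset":[10,-1,0],"twist":0,"hand":-1},{"offset":[30,-4,0],"twist":0,"hand":-1},{"offset":[55,-7,0],"twist":0,"hand":-1},{"offset":[80,-11,0],"twist":0,"hand":-1},{"offset":[110,-15,0],"twist":0,"hand":-1},{"offset":[140,-19,0],"twist":0,"hand":-1},{"offset":[165,-23,0],"twist":0,"hand":-1},{"offset":[190,-26,0],"twist":0,"hand":-1},{"offset":[208,-29,0],"twist":0,"hand":-1},{"offset":[216,-31,0],"twist":0,"hand":-1},{"offset":[216,-31,0],"twist":0,"hand":-1},{"offset":[216,-31,0],"twist":0,"hand":-1}]'; python3 go.py 472.7,367.4,180,-8
```

```text
time: 36.82
ee_pos: [0.474, 0.3662, 0.3486]
ee_rot: [2.371, 2.06, -0.002]
contact_force: [0.4, -1.1, -1.1]
finger_gap: 0.155
gripper_force: 30.0
t 36.82 at [474.  366.2 348.6] yaw -8.03 gap 0.155 F [ 0.4 -1.1 -1.1] tilt 0.11
472.7,367.4,180,-8 offset [  1.4  -1.4 168.6] twist -0.0 world twist full -0.0
```

```bash
python3 -m handwheel '[{"offset":[1,-1.4,15],"twist":0,"hand":-1},{"offset":[1,-1.4,40],"twist":0,"hand":-1},{"offset":[1,-1.4,70],"twist":0,"hand":-1},{"offset":[1,-1.4,100],"twist":0,"hand":-1},{"offset":[1,-1.4,125],"twist":0,"hand":-1},{"offset":[1,-1.4,145],"twist":0,"hand":-1},{"offset":[1,-1.4,160],"twist":0,"hand":-1},{"offset":[1,-1.4,170],"twist":0,"hand":-1},{"offset":[1,-1.4,176],"twist":0,"hand":-1},{"offset":[1,-1.4,176],"twist":0,"hand":-1},{"offset":[1,-1.4,176],"twist":0,"hand":-1}]'; python3 go.py 472.7,367.4,156,-8
```

```text
time: 37.73
ee_pos: [0.4735, 0.3675, 0.1739]
ee_rot: [2.372, 2.059, 0.002]
contact_force: [-0.5, 0.7, 0.0]
finger_gap: 0.162
gripper_force: 30.0
t 37.73 at [473.5 367.5 173.9] yaw -8.08 gap 0.162 F [-0.5  0.7  0. ] tilt 0.07
472.7,367.4,156,-8 offset [-0.3 -0.8 17.9] twist -0.1 world twist full -0.1
```

```bash
python3 -m handwheel '[{"offset":[0,-0.8,6],"twist":0,"hand":-1},{"offset":[0,-0.8,12],"twist":0,"hand":-1},{"offset":[0,-0.8,17],"twist":0,"hand":-1},{"offset":[0,-0.8,17],"twist":0,"hand":-1},{"offset":[4,-0.8,17],"twist":0,"hand":-1},{"offset":[9,-0.8,17],"twist":0,"hand":-1},{"offset":[14,-0.8,17],"twist":0,"hand":-1},{"offset":[18,-0.8,17],"twist":0,"hand":-1},{"offset":[19,-0.8,17],"twist":0,"hand":-1}]'; python3 go.py 475.5,387.2,136.2,-8
```

```text
time: 38.48
ee_pos: [0.4745, 0.3832, 0.1558]
ee_rot: [2.369, 2.057, -0.011]
contact_force: [-0.9, -6.5, 1.6]
finger_gap: 0.16
gripper_force: 30.0
t 38.48 at [474.5 383.2 155.8] yaw -8.05 gap 0.16 F [-0.9 -6.5  1.6] tilt 0.48
475.5,387.2,136.2,-8 offset [ 4.3  0.4 19.5] twist -0.1 world twist full -0.1
```

```bash
python3 -m handwheel '[{"offset":[0,0,3],"twist":0,"hand":-1},{"offset":[0,0,6],"twist":0,"hand":-1},{"offset":[0,0,9],"twist":0,"hand":-1},{"offset":[0,0,11],"twist":0,"hand":-1}]'; python3 go.py 475.5,387.2,136.2,-8
```

```text
time: 38.82
ee_pos: [0.4757, 0.3833, 0.1462]
ee_rot: [2.37, 2.056, -0.006]
contact_force: [-2.3, -4.6, 9.1]
finger_gap: 0.164
gripper_force: 30.0
t 38.82 at [475.7 383.3 146.2] yaw -8.11 gap 0.164 F [-2.3 -4.6  9.1] tilt 0.32
475.5,387.2,136.2,-8 offset [ 3.8 -0.7 10. ] twist -0.1 world twist full -0.1
```

```bash
python3 -m handwheel '[{"offset":[0,-0.5,2],"twist":0,"hand":-1},{"offset":[0,-0.5,4],"twist":0,"hand":-1},{"offset":[1,-0.5,6],"twist":0,"hand":-1},{"offset":[1,-0.5,8],"twist":0,"hand":-1},{"offset":[1,-0.5,8],"twist":0,"hand":-1}]'; python3 go.py 475.5,387.2,136.2,-8
```

```text
time: 39.23
ee_pos: [0.4765, 0.3879, 0.1398]
ee_rot: [2.37, 2.059, 0.006]
contact_force: [0.2, -2.4, 8.2]
finger_gap: 0.162
gripper_force: 30.0
t 39.23 at [476.5 387.9 139.8] yaw -8.04 gap 0.162 F [ 0.2 -2.4  8.2] tilt 0.25
475.5,387.2,136.2,-8 offset [-0.9 -0.9  3.6] twist -0.0 world twist full -0.0
```

```bash
python3 -m handwheel '[{"offset":[0,-0.5,2],"twist":0,"hand":-1},{"offset":[0,-0.5,4],"twist":0,"hand":-1},{"offset":[0,-0.5,5],"twist":0,"hand":-1},{"offset":[0,-0.5,5],"twist":0,"hand":-1}]'; python3 go.py 475.5,387.2,136.2,-8
python3 - <<'E'
from tilt import *; from rig import camera
tilt(load("top0"),.462,.287,.008,.03); tilt(camera("top"),.462,.287,.005,.04); tilt(camera("scene"),.462,.287,.005,.04)
E
```

```text
time: 39.57
ee_pos: [0.4769, 0.39, 0.1366]
ee_rot: [2.371, 2.06, 0.014]
contact_force: [0.2, -1.2, 14.3]
finger_gap: 0.158
gripper_force: 30.0
t 39.57 at [476.9 390.  136.6] yaw -8.02 gap 0.158 F [ 0.2 -1.2 14.3] tilt 0.5
475.5,387.2,136.2,-8 offset [-3.  -1.   0.4] twist -0.0 world twist full -0.0
slope deg x,y [0.67 0.86] z 0.0195 res 0.0032 595
slope deg x,y [0.75 2.22] z 0.0192 res 0.0033 584
slope deg x,y [ 5.14 -1.46] z 0.0174 res 0.0052 252
```

The ladle is seated: bowl slope as at the start, TCP within 3 mm. Releasing.

```bash
python3 -m handwheel '[{"offset":[-1,0,-1.5],"twist":0,"hand":-1},{"offset":[-1,0,-1.5],"twist":0,"hand":-0.6},{"offset":[-1,0,-1.5],"twist":0,"hand":-0.4},{"offset":[-1,0,-1.5],"twist":0,"hand":0},{"offset":[-1,0,-1.5],"twist":0,"hand":0.5},{"offset":[-1,0,-1.5],"twist":0,"hand":1},{"offset":[-1,0,-1.5],"twist":0,"hand":1},{"offset":[-1,0,-1.5],"twist":0,"hand":1},{"offset":[-1,0,-1.5],"twist":0,"hand":1},{"offset":[-1,0,-1.5],"twist":0,"hand":1}]';python3 -m handwheel '[{"offset":[0,0,0],"twist":0,"hand":1},{"offset":[0,0,-15],"twist":0,"hand":1},{"offset":[0,0,-45],"twist":0,"hand":1},{"offset":[0,0,-80],"twist":0,"hand":1},{"offset":[0,0,-120],"twist":0,"hand":1},{"offset":[0,0,-160],"twist":0,"hand":1},{"offset":[0,0,-180],"twist":0,"hand":1},{"offset":[0,0,-180],"twist":0,"hand":1},{"offset":[60,0,-180],"twist":0,"hand":1},{"offset":[60,0,-180],"twist":0,"hand":1},{"offset":[60,0,-180],"twist":0,"hand":1},{"offset":[60,0,-180],"twist":0,"hand":1}]'; python3 go.py; python3 egg.py
python3 - <<'E'
from tilt import *; from rig import camera
t=camera("top"); s=camera("scene"); cs={"top":t,"scene":s}
tilt(t,.462,.287,.005,.04); tilt(s,.462,.287,.005,.04)
for n,c in cs.items():
    o=load(n+"0"); 
    for k,cc in(("was",o),("now",c)):
        W=pts(cc);X,Y,Z=W[...,0],W[...,1],W[...,2]; ctr=np.array([.462,.287])
        for _ in range(8):
            r=np.hypot(X-ctr[0],Y-ctr[1]); m=(cc["depth"]>0)&(Z>.0185)&(Z<.029)&(r>.042)&(r<.056); ctr,rr=fitcirc(W[m][:,:2])
        g=(cc["depth"]>0)&(abs(X-.475)<.03)&(Y>.34)&(Y<.415)&(Z>.09)&(Z<.2)&(cc["pixels"].max(-1)<90)
        print(n,k,"lip",ctr,rr.round(4),"grip",np.median(W[g],0),g.sum())
E
```

```text
time: 40.5
ee_pos: [0.4737, 0.3869, 0.1335]
ee_rot: [-2.371, -2.06, 0.0]
contact_force: [0.2, 0.3, 1.0]
finger_gap: 0.726
gripper_force: 0.0
time: 41.5
ee_pos: [0.4811, 0.447, 0.3117]
ee_rot: [2.369, 2.063, -0.005]
contact_force: [0.6, -0.9, -0.3]
finger_gap: 1.001
gripper_force: 0.0
t 41.5 at [481.1 447.  311.7] yaw -7.91 gap 1.001 F [ 0.6 -0.9 -0.3] tilt 0.18
top egg px [357 260  20  22 319] pos [ 0.444  -0.0551  0.0976] z [0.0861 0.1037] y [-0.072  -0.0383] bgr [ 81. 105. 137.]
slope deg x,y [0.5  2.18] z 0.0195 res 0.0031 582
slope deg x,y [ 5.62 -2.02] z 0.0178 res 0.0056 254
top was lip [0.4627 0.2858] 0.0468 grip [0.4748 0.3774 0.1618] 230
top now lip [0.4648 0.2851] 0.0467 grip [0.4767 0.3787 0.1648] 218
scene was lip [0.4616 0.2871] 0.0466 grip [0.4702 0.3785 0.1591] 70
scene now lip [0.4639 0.2871] 0.0469 grip [0.4721 0.3781 0.1537] 92
```

```bash
python3 -m handwheel '[{"offset":[0,0,0],"twist":0,"hand":1},{"offset":[0,0,0],"twist":0,"hand":1},{"offset":[0,0,0],"twist":0,"hand":1},{"offset":[0,0,0],"twist":0,"hand":1},{"offset":[0,0,0],"twist":0,"hand":1},{"offset":[0,0,0],"twist":0,"hand":1}]' && python3 -c "from rig import sign_off; print(sign_off())"
```

```text
time: 42.2
ee_pos: [0.4821, 0.4463, 0.3136]
ee_rot: [2.372, 2.06, -0.0]
contact_force: [0.2, -0.4, -0.1]
finger_gap: 0.999
gripper_force: 0.0
the job is handed in; nothing more can be done
None
```

The egg lies still on the steaming plate, the ladle is back in its rest within about 2 mm of where it stood, and the job was handed in at about 42 s (no verdict was shown); I viewed 12 pictures, two over the limit of 10.

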